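# Lock the feed roller's shaft with its setscrew

### The arm

A 6-joint arm with a two-finger parallel gripper is mounted at the origin on the work surface. World frame = base frame: x ahead of the robot, y to its left, z up, the work surface at z = 0. Lengths are in m, angles in degrees, forces in N, time in s.
With the tool pointing down it reaches from about 0.35 to 0.875 m from the base axis. Payload 4.2 kg.
Tool frame: the origin (TCP) lies between the finger pads; the fingertips stand 19 mm ahead of it and the grasp point (between the pads) is the TCP; z points along the fingers, y is the line along which they close (so a half turn about z gives the same grasp; the last joint's range is limited). The gripper opens to 87 mm and grips with 3 to 60 N. Pads are 19 mm wide; open, the fingers measure 117 mm over their backs; the gripper's body (75 mm by 190 mm) begins 51 mm behind the grasp point.
Start: joints at [-49.011, 22.042, 0.453, 0, -68.411, -14.817], TCP at [0.276, -0.561, 0.242] pointing down, gripper open.
Joint ranges: [-179.83, 179.83], [-69.29, 118.12], [-61.27, 80.66], [-181.25, 117.63], [-171.15, -9.14], [-177.46, 177.46]. Speed limits (degrees/s): [159.86, 159.86, 180, 180, 180, 180].

### API

Orientations are given as a 3x3 rotation matrix whose columns are the frame's x, y, z axes.
In Python, from station import r gives the robot as it stands.
- The arm moves only by the tool drive_tool, never from a script. Its argument "steps" is one flat list of numbers, 7 for each row, row after row: the turn, a rotation vector about the tool's x, y, z in rad, then the shift along the tool's x, y, z in m, then the opening, from 0 (shut) to 1 (fully open). A call has 1 to 10 rows; each row shifts and turns the commanded pose from where the row before left it, along the tool's axes as they then stand; what a row does not reach is not made up. A row lasts 1/12 s, in which the tool goes at most 41.7 mm and 7.16 degrees, less where a joint would pass 70% of its speed; a pose out of reach is approached as far as the arm can. A call is refused whole if a number of a shift passes 0.0417 or a number of a turn 0.125, either way. A call with a gripper value outside its range is refused whole. The fingers move at their own pace and stop on an object; the grip force is fixed at half the most. Time passes only in rows, so rows that do not move let the fingers close. It gives the time, the measured TCP pose, the force, the opening and the grip force at its end, in the units of the state.
- r.sense(): the state, without advancing time (a new reading comes with each control period).
- r.capture(name): name is "scene" or "top" or "wrist"; returns the picture (420x560x3 uint8, blue, green, red); there is no depth.
- r.camera_params(name): a dict with "camera_matrix" (3x3 intrinsics, pixels), "extrinsics" (4x4, takes a point from world to camera coordinates). Camera axes: x right, y down, z forward; pixel columns grow to the right and rows downward; lengths in m; the calibration is good to about 2 mm. A picture is of the moment at which its call begins: read the wrist's pose just before it. camera_params takes no time and is no camera call; for the wrist camera it gives the pose at the moment of the call.
- r.finish_job(): hands the job in; it is judged then, once.
The state is a dict: "time_s": time; "joints": joint angles; "joint_velocities": joint speeds; "effort": joint torques, N m; "tcp_pos": TCP position; "ee_rot": TCP orientation; "wrist_force": force on the tool from outside, world axes, zero at the start; "moment": the same for the moment, N m; "gripper_width": opening from 0.0 (shut) to 1.0 (fully open); "gripper_force": force on a finger pad.
Only numpy, scipy, OpenCV 4.12 (cv2) and the standard library are available. Lean on these libraries where they do the work, as an engineer would, in place of code of your own. Each camera call takes 0.05 s, during which the arm holds its last target. There are 200 camera calls.

### The job

Lock the hand-cranked feed roller: turn its crank until the flat on the shaft faces straight up at the setscrew, then stand the large T-handle hex key fully home in the setscrew and turn it clockwise until the screw is firmly tight on the flat, without forcing it. Leave the key standing in the screw, the flat still facing up, and the other things on the bench where they are.

Things in the scene. Friction and masses are not known exactly. Their poses are not given: they have to be found in the camera images.
- stand: Roller stand fixed to the bench: grey base plate 110 x 200 x 10 mm, green bearing block 60 x 56 mm with a round boss (58 mm wide, top at 105 mm) that holds the setscrew. Origin on the bench right under the setscrew; z up, y along the level shaft (axis 60 mm above the bench) towards the crank; the roller, 72 mm thick, 70 mm long, is on the -y side.
- boss: The round green boss on top of the bearing block, part of the stand: 58 mm wide, 22 mm high, with a 35 mm bore in which the setscrew sits. Origin: centre of its underside, 83 mm above the bench.
- shaft: Steel shaft 28 mm thick; turns about its y axis (= the stand's y), friction 0.15 N m, stays where left. Origin on its axis under the setscrew. Its z axis is the outward normal of the 14 mm wide flat along its whole length; the crank arm points the same way, so the flat faces the setscrew when the crank stands straight up. Starts leaning 0.5 to 1.3 rad towards the stand's +x.
- crank_grip (a point): Middle of the crank's wooden handle: a round pin 14 mm thick, 60 mm long, parallel to the shaft, 55 mm from the shaft axis, 88 mm from the setscrew along the stand's +y (its end knob is 20 mm thick). Can be pinched across from above and led round the shaft axis.
- setscrew: Steel setscrew 32 mm wide, upright in the boss, its top level with the boss's top. Origin: centre of its top; z up; a corner of its hexagon socket lies on its x axis (and every 60 degrees). Clockwise from above tightens it. It runs lightly (0.05 N m) for 0.7 to 1.1 rad, then bears hard on the shaft: where is to be felt. It does not sink noticeably. It stays where it is left.
- screw_thread: The setscrew's lower part with its point, hidden in the boss. It turns with the screw's head but stops when it bears on the shaft; the head then winds up against it like a stiff spring (4 N m per rad) while the key is turned on. Origin as the setscrew's; x and y axes as the setscrew's when the screw is slack.
- socket_floor (a point): Centre of the floor of the setscrew's hexagon socket (15 mm across flats, 16 mm deep). Once the screw bears, the torque climbs at once by 4 N m per rad of the screw's head. Firmly tight is 0.35 to 0.6 N m at the key; above 0.7 N m it is being forced. The key has some 0.1 rad of play either way in the socket.
- key: Large T-handle hex key, the one that fits: 220 g, cross bar 100 x 12 x 16 mm, round shank 16 mm thick, 128 mm tall. Origin: centre of the bit's end, z up the shank, x along the bar. Bit: hexagon 14 mm across flats, 24 mm long, first 3 mm tapered, a corner on the key's x axis. Stands loosely in a rack hole, its end 5 mm above the bench.
- key_grip (a point): Centre of the large key's cross bar, 120 mm above the bit's end; the bar runs along the key's x and is 12 mm wide, 16 mm high.
- small_key: Smaller T-handle key with a 62 mm cross bar and an 8 mm bit, too small for this screw; it stands in the rack's other hole. Origin: centre of the bit's end. To be left alone.
- rack: Wooden block 70 x 180 x 45 mm fixed to the bench, two upright holes 18 mm wide, 40 mm deep, 50 mm either side of its middle along its y. Origin: centre of its underside, z up. Which key stands in which hole varies.
- glue: Glue bottle 60 mm wide, 190 mm tall; to be left alone. Origin: centre of its underside.
- flask: Drinking bottle 68 mm wide, 210 mm tall; to be left alone. Origin: centre of its underside.
- cup: Paper cup 74 mm wide, 95 mm tall; to be left alone. Origin: centre of its underside.
- offcut: Wood offcut 50 x 110 x 22 mm; to be left alone. Origin: centre of its underside.
- screwdriver: Screwdriver lying on the bench near the robot; to be left alone. Origin: under its middle.
- bar_clamp: Small bar clamp lying flat, 160 mm long; to be left alone. Origin: underside of its bar.
There are look-alikes about, which are no part of the job. Leave any pink look-alike of the key alone.

How it is judged:
By the outcome, as a careful person would: the job done as asked, in the order asked, and still so for the second after the job is handed in, with the robot touching nothing.
It also fails if it takes over 62 s, if anything falls off the work surface, if the arm or the gripper's body presses on something with over 40 N, if the wrist force passes 120 N, or if a joint passes its speed limit or range.

## Working session

There is one attempt and no reset: what is moved stays moved. The work goes in short steps, Python scripts to look and compute and a tool call to move; the robot and the scene stay as the last step left them, time stands still between calls to the robot, and variables do not carry over. Pictures are saved under pics/ and viewed, at most 10 in all, crops included, and the job is handed in when it is done.

Besides the shell and the picture viewer there is one more tool, called after "Emit:" by a JSON object that holds its "api" and its "payload". drive_tool: Moves the arm, as the interface text tells. Its arguments: {"type":"object","properties":{"steps":{"type":"array"}},"required":["steps"]}

```bash
ls; mkdir -p pics; python3 - <<'E'
from station import r
import cv2,numpy as np
for n in("scene","top"):
    cv2.imwrite(f"pics/{n}0.png",r.capture(n))
    p=r.camera_params(n);print(n,np.round(p["camera_matrix"],1).tolist(),np.round(p["extrinsics"],3).tolist())
s=r.sense();print(s)
E
```

```text
pics
scene [[436.3, 0.0, 285.1], [0.0, 436.3, 209.6], [0.0, 0.0, 1.0]] [[0.209, 0.978, 0.01, -0.097], [0.747, -0.153, -0.647, -0.321], [-0.631, 0.142, -0.763, 1.404], [0.0, 0.0, 0.0, 1.0]]
top [[379.6, 0.0, 278.1], [0.0, 379.6, 204.3], [0.0, 0.0, 1.0]] [[-0.002, -1.0, 0.011, -0.028], [-0.988, 0.001, -0.157, 0.523], [0.157, -0.012, -0.988, 0.958], [0.0, 0.0, 0.0, 1.0]]
{'time_s': 0.1, 'joints': array([-4.90111789e+01,  2.20859546e+01,  3.87632462e-01, -2.54541102e-02,
       -6.84083672e+01, -1.48164973e+01]), 'joint_velocities': array([-0.07412411, -0.07999012,  0.20959642,  0.19721184, -0.01854036,
        0.0046402 ]), 'effort': array([-2.77642002e-04, -3.91689813e+01,  1.87934965e+01,  4.23197106e+00,
        1.34449778e-02, -8.47128422e-05]), 'tcp_pos': array([ 0.27547461, -0.56047145,  0.24057296]), 'ee_rot': array([[-8.97543761e-01, -4.40924449e-01, -9.09525318e-04],
       [-4.40925381e-01,  8.97542198e-01,  1.67648832e-03],
       [ 7.71326632e-05,  1.90575443e-03, -9.99998181e-01]]), 'wrist_force': array([ 0.16883247,  0.7949085 , -0.08664848]), 'moment': array([ 0.02758619, -0.00360985, -0.04291098]), 'gripper_force': 0.0, 'gripper_width': 1.0024065230235257}
```

View pics/scene0.png

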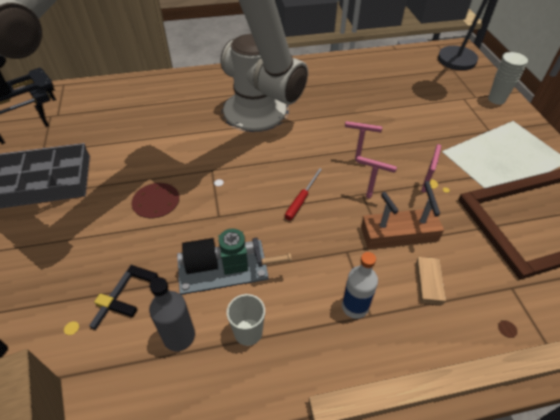

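View pics/top0.png

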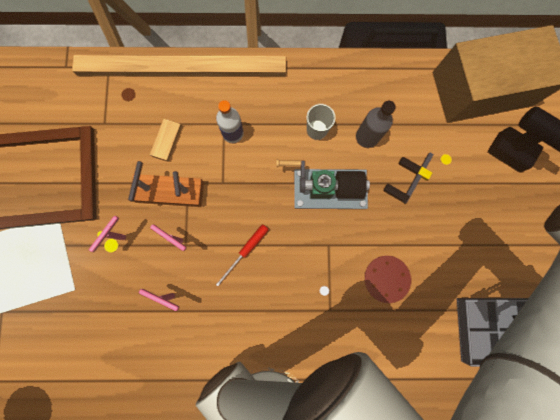

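Candidates for the key:
- Dark T keys in the rack: top (136,182) with the longer bar, and top (178,184) with the shorter bar.
- Pink look-alikes: top (104,234), (168,237) and (160,299).

By the description it is the dark long-bar key at top (136,182), which is scene (432,200). The stand is at top (331,188), with its crank at (290,164) towards +y and leaning to +x. I'll check the choice in one close crop.

```bash
cat > h.py <<'E'
import numpy as np,cv2
from station import r
def ray(n,uv,P=None):
    p=P or r.camera_params(n);K=np.array(p["camera_matrix"]);E=np.array(p["extrinsics"])
    R=E[:3,:3];c=-R.T@E[:3,3];d=R.T@np.linalg.solve(K,[uv[0],uv[1],1.]);return c,d/np.linalg.norm(d)
def onz(n,uv,z,P=None):
    c,d=ray(n,uv,P);return c+d*(z-c[2])/d[2]
def proj(n,X,P=None):
    p=P or r.camera_params(n);E=np.array(p["extrinsics"]);q=E[:3,:3]@np.array(X)+E[:3,3];q=np.array(p["camera_matrix"])@q;return q[:2]/q[2]
E
python3 - <<'E'
import cv2,numpy as np
t=cv2.imread("pics/top0.png");s=cv2.imread("pics/scene0.png")
f=lambda im,x,y,w,h,k:cv2.resize(im[y:y+h,x:x+w],None,fx=k,fy=k,interpolation=cv2.INTER_CUBIC)
a=np.hstack([f(t,120,150,100,75,4),f(t,270,150,100,75,4)])
b=np.hstack([f(s,355,160,100,75,4),f(s,175,220,100,75,4)])
cv2.imwrite("pics/crop1.png",np.vstack([a,b]))
E
```

```text
(no output)
```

View pics/crop1.png

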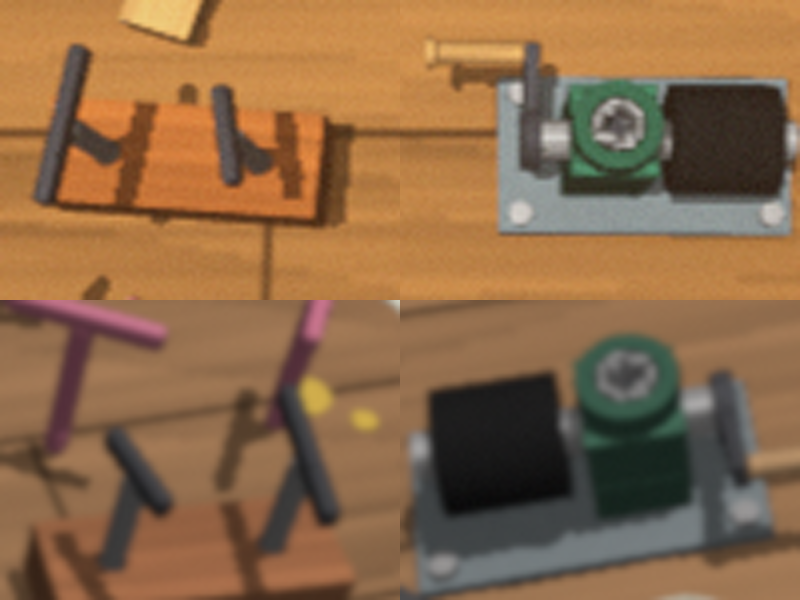

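The crop shows the large key as the left-hand one in top (bar ends 139.5,162.5 and 131.2,199.5; long bar, dark), the small key right of it, the screw at (324,181) and the crank handle from (278,163) to (302,164).

```bash
python3 - <<'E'
from h import *
f=lambda n,uv,z:np.round(onz(n,uv,z),4)
a,b=f("top",(139.5,162.5),.133),f("top",(131.2,199.5),.133);print("bar top",a,b,(a+b)/2,np.linalg.norm(a-b),np.degrees(np.arctan2(*(a-b)[1::-1])))
a,b=f("scene",(427,183),.133),f("scene",(437.5,213.7),.133);print("bar sc",a,b,(a+b)/2,np.linalg.norm(a-b))
print("shank",f("top",(148,188.5),.045), f("scene",(423,222),.045))
print("rack TL,TR,BR,BL",[f("top",(120+x/4,150+y/4),.045) for x,y in((85,98),(325,117),(322,220),(55,205))])
print("screw",f("top",(324.25,181.25),.105),f("scene",(232,238.75),.105))
for x,y in((498,80),(790,78),(790,235),(498,235)):print("plate",f("top",(270+(x-400)/4,150+y/4),.01))
for th in(.5,.9,1.3):
    z=.06+.055*np.cos(th);print(th,[f("top",p,z) for p in((278,163),(302,163.7))], .055*np.sin(th))
E
```

```text
bar top [0.6108 0.3079 0.133 ] [0.5199 0.3226 0.133 ] [0.56535 0.31525 0.133  ] 0.09208094265373264 -9.186126160153517
bar sc [0.5275 0.3226 0.133 ] [0.6191 0.3066 0.133 ] [0.5733 0.3146 0.133 ] 0.09298688079508853
shank [0.5644 0.3137 0.045 ] [0.573  0.3164 0.045 ]
rack TL,TR,BR,BL [array([0.6021, 0.3334, 0.045 ]), array([0.5893, 0.1747, 0.045 ]), array([0.5204, 0.1746, 0.045 ]), array([0.5304, 0.3491, 0.045 ])]
screw [ 0.5707 -0.1427  0.105 ] [ 0.5751 -0.1422  0.105 ]
plate [ 0.6234 -0.0742  0.01  ]
plate [ 0.6249 -0.2761  0.01  ]
plate [ 0.5153 -0.2718  0.01  ]
plate [ 0.5154 -0.0733  0.01  ]
0.5 [array([ 0.6165, -0.0276,  0.1083]), array([ 0.6148, -0.0876,  0.1083])] 0.026368404623231166
0.9 [array([ 0.6203, -0.0278,  0.0942]), array([ 0.6186, -0.0887,  0.0942])] 0.04308298002951159
1.3 [array([ 0.6257, -0.028 ,  0.0747]), array([ 0.6238, -0.0902,  0.0747])] 0.05299570019794561
```

```bash
cat >> h.py <<'E'
def plan(pos,yaw,N,g,dev=True):
    """N equal rows (tool z kept down); yaw = world angle (deg) of tool y"""
    s=r.sense();R=s["ee_rot"];d=np.array(pos)-s["tcp_pos"]
    y0=np.degrees(np.arctan2(R[1,1],R[0,1]));dy=(yaw-y0+180)%360-180
    w=-np.radians(dy)/N # tool z is down
    M=sum(np.array([[np.cos(k*w),-np.sin(k*w)],[np.sin(k*w),np.cos(k*w)]]) for k in range(N))
    y=np.radians(y0);Rz=np.array([[np.sin(y),np.cos(y),0],[-np.cos(y),np.sin(y),0],[0,0,-1]])
    l=Rz.T@d;sh=np.r_[np.linalg.solve(M,l[:2]),l[2]/N]
    ez=np.array([0,0,-1.]);tilt=R.T@np.cross(R[:,2],ez)
    print("yaw",round(y0,2),"rows",N,"row:",np.round([tilt[0]/N,tilt[1]/N,w,*sh,g],4).tolist(),"norm",round(np.linalg.norm(sh),4))
E
python3 - <<'E'
from h import *
plan([.60,-.09,.27],180,16,.5)
E
```

```text
yaw 116.16 rows 16 row: [0.0001, -0.0, -0.0696, 0.0193, 0.0323, -0.0018, 0.5] norm 0.0377
```

Emit:
{"api": "drive_tool", "payload": {"steps": [0, 0, -0.07, 0.0193, 0.0323, -0.0018, 0.5, 0, 0, -0.07, 0.0193, 0.0323, -0.0018, 0.5, 0, 0, -0.07, 0.0193, 0.0323, -0.0018, 0.5, 0, 0, -0.07, 0.0193, 0.0323, -0.0018, 0.5, 0, 0, -0.07, 0.0193, 0.0323, -0.0018, 0.5, 0, 0, -0.07, 0.0193, 0.0323, -0.0018, 0.5, 0, 0, -0.07, 0.0193, 0.0323, -0.0018, 0.5, 0, 0, -0.07, 0.0193, 0.0323, -0.0018, 0.5]}}

```text
time_s: 0.77
tcp_pos: [-0.0069, -0.4631, 0.256]
ee_rot: [[-0.522, -0.853, 0.0], [-0.853, 0.522, 0.0], [-0.0, -0.0, -1.0]]
wrist_force: [-0.3, -0.6, 0.3]
gripper_width: 0.527
gripper_force: 0.0
```

Emit:
{"api": "drive_tool", "payload": {"steps": [0, 0, -0.07, 0.0193, 0.0323, -0.0018, 0.5, 0, 0, -0.07, 0.0193, 0.0323, -0.0018, 0.5, 0, 0, -0.07, 0.0193, 0.0323, -0.0018, 0.5, 0, 0, -0.07, 0.0193, 0.0323, -0.0018, 0.5, 0, 0, -0.07, 0.0193, 0.0323, -0.0018, 0.5, 0, 0, -0.07, 0.0193, 0.0323, -0.0018, 0.5, 0, 0, -0.07, 0.0193, 0.0323, -0.0018, 0.5, 0, 0, -0.07, 0.0193, 0.0323, -0.0018, 0.5, 0, 0, 0, 0, 0, 0, 0.5, 0, 0, 0, 0, 0, 0, 0.5]}}

```text
time_s: 1.6
tcp_pos: [-0.2961, -0.532, 0.2685]
ee_rot: [[0.003, -1.0, 0.001], [-1.0, -0.003, 0.003], [-0.003, -0.001, -1.0]]
wrist_force: [0.8, 0.7, -0.4]
gripper_width: 0.501
gripper_force: 0.0
```

```bash
python3 - <<'E'
from h import *
P=r.camera_params("wrist");cv2.imwrite("pics/w1.png",r.capture("wrist"));print(np.round(P["camera_matrix"],1).tolist(),np.round(P["extrinsics"],4).tolist())
np.save("w1E.npy",P["extrinsics"]);print(r.sense()["tcp_pos"])
print(proj("wrist",[.571,-.1427,.105],P),proj("wrist",[.62,-.055,.085],P))
plan([.62,-.054,.15],180,6,.5)
E
```

```text
[[302.2, 0.0, 280.4], [0.0, 302.2, 214.7], [0.0, 0.0, 1.0]] [[-1.0, -0.0023, -0.0009, -0.2971], [-0.0024, 0.9568, 0.2908, 0.4648], [0.0002, 0.2908, -0.9568, 0.5713], [0.0, 0.0, 0.0, 1.0]]
[-0.29498089 -0.53160377  0.26900465]
[-330.33885676  466.19970043] [-304.18204748  492.21823786]
yaw -179.77 rows 6 row: [-0.0002, 0.0004, 0.0007, 0.0787, -0.1529, 0.0198, 0.5] norm 0.1732
```

View pics/w1.png

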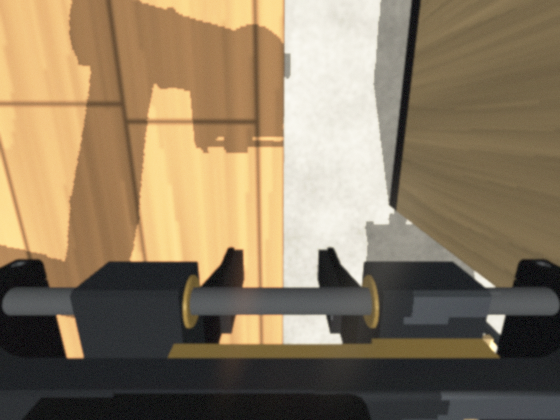

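The wrist view shows the bench edge and floor, with no stand in sight. My planner had a sign error on the tool x axis, so the arm went the wrong way, though it touched nothing. I'll fix it and go back.

```bash
sed -i 's/\[\[np.sin(y),np.cos(y),0\],\[-np.cos(y),np.sin(y),0\]/[[-np.sin(y),np.cos(y),0],[np.cos(y),np.sin(y),0]/' h.py; python3 - <<'E'
from h import *
plan([.28,-.5,.27],116,16,.5)
E
```

```text
yaw -179.77 rows 16 row: [-0.0001, 0.0001, 0.0701, -0.0207, -0.0318, -0.0001, 0.5] norm 0.0379
```

Emit:
{"api": "drive_tool", "payload": {"steps": [0, 0, 0.07, -0.0207, -0.0318, 0, 0.5, 0, 0, 0.07, -0.0207, -0.0318, 0, 0.5, 0, 0, 0.07, -0.0207, -0.0318, 0, 0.5, 0, 0, 0.07, -0.0207, -0.0318, 0, 0.5, 0, 0, 0.07, -0.0207, -0.0318, 0, 0.5, 0, 0, 0.07, -0.0207, -0.0318, 0, 0.5, 0, 0, 0.07, -0.0207, -0.0318, 0, 0.5, 0, 0, 0.07, -0.0207, -0.0318, 0, 0.5]}}

```text
time_s: 2.32
tcp_pos: [-0.0101, -0.4302, 0.2709]
ee_rot: [[-0.528, -0.849, 0.001], [-0.849, 0.528, -0.001], [0.001, -0.001, -1.0]]
wrist_force: [0.3, -1.6, 0.0]
gripper_width: 0.499
gripper_force: 0.0
```

Emit:
{"api": "drive_tool", "payload": {"steps": [0, 0, 0.07, -0.0207, -0.0318, 0, 0.5, 0, 0, 0.07, -0.0207, -0.0318, 0, 0.5, 0, 0, 0.07, -0.0207, -0.0318, 0, 0.5, 0, 0, 0.07, -0.0207, -0.0318, 0, 0.5, 0, 0, 0.07, -0.0207, -0.0318, 0, 0.5, 0, 0, 0.07, -0.0207, -0.0318, 0, 0.5, 0, 0, 0.07, -0.0207, -0.0318, 0, 0.5, 0, 0, 0.07, -0.0207, -0.0318, 0, 0.5]}}

```text
time_s: 2.98
tcp_pos: [0.2826, -0.4969, 0.2711]
ee_rot: [[-0.898, -0.44, 0.001], [-0.44, 0.898, -0.0], [-0.001, -0.001, -1.0]]
wrist_force: [0.2, 0.1, 1.6]
gripper_width: 0.505
gripper_force: 0.0
```

```bash
python3 - <<'E'
from h import *
print(r.sense()["tcp_pos"])
plan([.58,-.12,.27],180,14,.5)
E
```

```text
[ 0.28261239 -0.49692718  0.27107727]
yaw 116.13 rows 14 row: [-0.0, 0.0, -0.0796, -0.036, -0.0026, 0.0001, 0.5] norm 0.0361
```

Emit:
{"api": "drive_tool", "payload": {"steps": [0, 0, -0.08, -0.036, -0.0026, 0, 0.5, 0, 0, -0.08, -0.036, -0.0026, 0, 0.5, 0, 0, -0.08, -0.036, -0.0026, 0, 0.5, 0, 0, -0.08, -0.036, -0.0026, 0, 0.5, 0, 0, -0.08, -0.036, -0.0026, 0, 0.5, 0, 0, -0.08, -0.036, -0.0026, 0, 0.5, 0, 0, -0.08, -0.036, -0.0026, 0, 0.5]}}

```text
time_s: 3.57
tcp_pos: [0.4837, -0.3499, 0.2706]
ee_rot: [[-0.522, -0.853, 0.0], [-0.853, 0.522, 0.0], [-0.0, -0.0, -1.0]]
wrist_force: [0.9, -0.3, 0.3]
gripper_width: 0.498
gripper_force: 0.0
```

Emit:
{"api": "drive_tool", "payload": {"steps": [0, 0, -0.08, -0.036, -0.0026, 0, 0.5, 0, 0, -0.08, -0.036, -0.0026, 0, 0.5, 0, 0, -0.08, -0.036, -0.0026, 0, 0.5, 0, 0, -0.08, -0.036, -0.0026, 0, 0.5, 0, 0, -0.08, -0.036, -0.0026, 0, 0.5, 0, 0, -0.08, -0.036, -0.0026, 0, 0.5, 0, 0, -0.08, -0.036, -0.0026, 0, 0.5, 0, 0, 0, -0.03, 0, 0, 0.5, 0, 0, 0, -0.03, 0, 0, 0.5, 0, 0, 0, 0, 0, 0, 0.5]}}

```text
time_s: 4.4
tcp_pos: [0.5751, -0.0563, 0.2708]
ee_rot: [[0.013, -1.0, 0.001], [-1.0, -0.013, 0.001], [-0.001, -0.001, -1.0]]
wrist_force: [0.3, 0.0, 0.4]
gripper_width: 0.498
gripper_force: 0.0
```

```bash
python3 - <<'E'
from h import *
P=r.camera_params("wrist");cv2.imwrite("pics/w2.png",r.capture("wrist"))
import pickle;pickle.dump(P,open("w2.pkl","wb"));s=r.sense();print(s["tcp_pos"],s["joints"])
print(proj("wrist",[.571,-.1427,.105],P),proj("wrist",[.62,-.055,.085],P))
E
```

```text
[ 0.57517948 -0.05822125  0.27091067] [ 1.02541530e+01  1.63610971e+01 -3.62766124e+00 -2.50633775e-02
 -6.99843564e+01 -9.58230458e+00]
[285.72572838 115.79560151] [240.22517352 198.17397412]
```

View pics/w2.png

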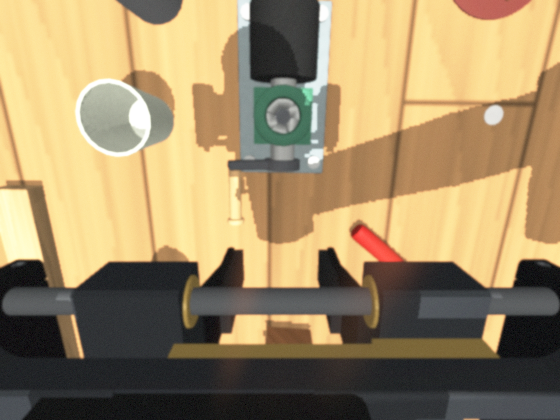

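The wrist view shows the boss and screw at (282,115), the crank arm at (228–300,164) and the handle running from (235,172) to (235,222). I'll fit these and enlarge the socket.

```bash
python3 - <<'E'
from h import *
import pickle;P=pickle.load(open("w2.pkl","rb"));im=cv2.imread("pics/w2.png")
hsv=cv2.cvtColor(im,cv2.COLOR_BGR2HSV)
g=cv2.inRange(hsv,(65,60,20),(95,255,255));g[:80]=0;g[150:]=0
c=max(cv2.findContours(g,0,2)[0],key=cv2.contourArea);print("green bbox",cv2.boundingRect(c))
cr=im[90:142,256:308];cv2.imwrite("pics/c2.png",cv2.resize(cr,None,fx=11,fy=11,interpolation=cv2.INTER_CUBIC))
sc=onz("wrist",(282.5,115.5),.105,P);print("screw",sc)
for uv in((235,175),(235,197),(235,219)):
  for z in(.08,.09,.1):print(uv,onz("wrist",uv,z,P).round(4))
# plate edges
for row in(60,75,150):
  print(row,[ (x,hsv[row,x].tolist()) for x in(236,238,240,242,322,324,326,328,330)])
E
```

```text
green bbox (254, 85, 59, 61)
screw [ 0.57413593 -0.1429341   0.105     ]
(235, 175) [ 0.6258 -0.0801  0.08  ]
(235, 175) [ 0.6243 -0.0818  0.09  ]
(235, 175) [ 0.6228 -0.0835  0.1   ]
(235, 197) [ 0.6266 -0.0551  0.08  ]
(235, 197) [ 0.625  -0.0575  0.09  ]
(235, 197) [ 0.6235 -0.0599  0.1   ]
(235, 219) [ 0.6274 -0.0289  0.08  ]
(235, 219) [ 0.6258 -0.0321  0.09  ]
(235, 219) [ 0.6243 -0.0353  0.1   ]
60 [(236, [15, 125, 177]), (238, [15, 53, 149]), (240, [85, 19, 150]), (242, [90, 24, 150]), (322, [87, 11, 242]), (324, [90, 11, 241]), (326, [90, 11, 241]), (328, [20, 25, 230]), (330, [18, 111, 245])]
75 [(236, [15, 125, 177]), (238, [15, 72, 152]), (240, [85, 19, 146]), (242, [88, 22, 151]), (322, [87, 12, 240]), (324, [87, 11, 242]), (326, [83, 9, 236]), (328, [17, 80, 239]), (330, [19, 113, 248])]
150 [(236, [15, 125, 185]), (238, [15, 120, 183]), (240, [18, 42, 151]), (242, [90, 19, 149]), (322, [70, 7, 232]), (324, [17, 96, 239]), (326, [16, 126, 208]), (328, [15, 125, 175]), (330, [15, 125, 174])]
```

View pics/c2.png

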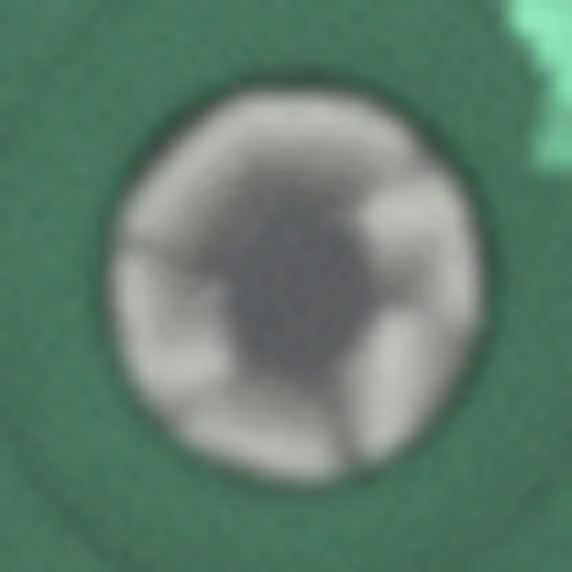

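```bash
python3 - <<'E'
from h import *
import pickle;P=pickle.load(open("w2.pkl","rb"))
for a,b in(((239,60),(241,150)),((328.7,60),(323.5,150))):
  A,B=onz("wrist",a,.01,P),onz("wrist",b,.01,P);print(A,B,"yaw",np.degrees(np.arctan2(-(B-A)[0],(B-A)[1])))
plan([.6255,-.055,.14],178.5,6,.5)
E
```

```text
[ 0.62704251 -0.20826542  0.01      ] [ 0.62732864 -0.10152845  0.01      ] yaw -0.15358997373421746
[ 0.51865134 -0.20959784  0.01      ] [ 0.51920863 -0.10286756  0.01      ] yaw -0.29916475103480306
yaw -179.34 rows 6 row: [-0.0001, 0.0001, 0.0063, -0.0006, -0.0084, 0.0218, 0.5] norm 0.0234
```

Emit:
{"api": "drive_tool", "payload": {"steps": [0, 0, 0.002, 0, -0.0085, 0.0218, 0.5, 0, 0, 0.002, 0, -0.0085, 0.0218, 0.5, 0, 0, 0.002, 0, -0.0085, 0.0218, 0.5, 0, 0, 0.002, 0, -0.0085, 0.0218, 0.5, 0, 0, 0.002, -0.001, -0.0085, 0.0218, 0.5, 0, 0, 0.002, -0.001, -0.0085, 0.0218, 0.5, 0, 0, 0, 0, 0, 0.02, 0.5, 0, 0, 0, 0, 0, 0.02, 0.5, 0, 0, 0, 0, 0, 0.012, 0.5, 0, 0, 0, 0, 0, 0.01, 0.5]}}

```text
time_s: 5.28
tcp_pos: [0.6262, -0.06, 0.0765]
ee_rot: [[-0.006, -1.0, -0.002], [-1.0, 0.006, -0.0], [0.0, 0.002, -1.0]]
wrist_force: [0.4, 1.0, 0.2]
gripper_width: 0.5
gripper_force: 0.0
```

Emit:
{"api": "drive_tool", "payload": {"steps": [0, 0, 0, 0, 0, 0, 0.5, 0, 0, 0, 0, 0, 0, 0.3, 0, 0, 0, 0, 0, 0, 0, 0, 0, 0, 0, 0, 0, 0, 0, 0, 0, 0, 0, 0, 0, 0, 0, 0, 0, 0, 0, 0]}}

```text
time_s: 5.78
tcp_pos: [0.6275, -0.0596, 0.0784]
ee_rot: [[-0.006, -1.0, 0.001], [-1.0, 0.006, 0.0], [-0.0, -0.001, -1.0]]
wrist_force: [0.1, -0.5, -0.3]
gripper_width: 0.211
gripper_force: 0.0
```

```bash
python3 - <<'E'
from h import *
s=r.sense();print(s["time_s"],s["tcp_pos"].round(4),s["wrist_force"].round(1),s["moment"].round(2),s["gripper_width"],s["gripper_force"])
th0=np.arcsin(min(1,(s["tcp_pos"][0]-.5732)/.055));print("th",th0)
for N in(12,):
  t=np.linspace(th0,0,N+1);x=.055*np.sin(t);z=.055*np.cos(t);print(np.c_[-np.diff(x),-np.diff(z)].round(4).tolist())
E
```

```text
5.7833 [ 0.6275 -0.0596  0.0784] [ 0.1 -0.5 -0.3] [ 0.04  0.08 -0.07] 0.21113267165885385 0.0
th 1.4133015282288357
[[0.0014, -0.0063], [0.0021, -0.0061], [0.0028, -0.0058], [0.0035, -0.0055], [0.0041, -0.005], [0.0047, -0.0045], [0.0052, -0.0039], [0.0056, -0.0033], [0.0059, -0.0026], [0.0062, -0.0019], [0.0064, -0.0011], [0.0065, -0.0004]]
```

Emit:
{"api": "drive_tool", "payload": {"steps": [0, 0, 0, 0, 0, 0, 0, 0, 0, 0, 0, 0, 0, 0, 0, 0, 0, 0, 0, 0, 0]}}

```text
time_s: 6.03
tcp_pos: [0.6276, -0.0597, 0.0782]
ee_rot: [[-0.006, -1.0, 0.001], [-1.0, 0.006, -0.0], [0.0, -0.001, -1.0]]
wrist_force: [0.2, -0.2, 3.1]
gripper_width: 0.148
gripper_force: 30.0
```

Emit:
{"api": "drive_tool", "payload": {"steps": [0, 0, 0, 0, 0.0019, -0.0056, 0, 0, 0, 0, 0, 0.0025, -0.0055, 0, 0, 0, 0, 0, 0.0031, -0.0051, 0, 0, 0, 0, 0, 0.0036, -0.0047, 0, 0, 0, 0, 0, 0.0041, -0.0043, 0, 0, 0, 0, 0, 0.0045, -0.0039, 0]}}

```text
time_s: 6.53
tcp_pos: [0.6108, -0.0595, 0.1079]
ee_rot: [[-0.005, -1.0, 0.009], [-1.0, 0.005, 0.0], [-0.0, -0.009, -1.0]]
wrist_force: [6.9, -1.9, -2.2]
gripper_width: 0.144
gripper_force: 30.0
```

Emit:
{"api": "drive_tool", "payload": {"steps": [0, 0, 0, 0, 0.0049, -0.0033, 0, 0, 0, 0, 0, 0.0053, -0.0028, 0, 0, 0, 0, 0, 0.0055, -0.0022, 0, 0, 0, 0, 0, 0.0058, -0.0016, 0, 0, 0, 0, 0, 0.0059, -0.001, 0, 0, 0, 0, 0, 0.0059, -0.0003, 0, 0, 0, 0, 0, 0, 0, 0, 0, 0, 0, 0, 0, 0, 0]}}

```text
time_s: 7.2
tcp_pos: [0.5818, -0.0592, 0.1241]
ee_rot: [[-0.003, -1.0, 0.02], [-1.0, 0.003, -0.0], [0.0, -0.02, -1.0]]
wrist_force: [7.7, -1.5, 11.2]
gripper_width: 0.153
gripper_force: 30.0
```

Emit:
{"api": "drive_tool", "payload": {"steps": [0, 0, 0, 0, 0.004, 0, 0, 0, 0, 0, 0, 0.004, 0, 0, 0, 0, 0, 0, 0, 0, 0, 0, 0, 0, 0, 0, 0, 0]}}

```text
time_s: 7.53
tcp_pos: [0.5732, -0.0591, 0.1237]
ee_rot: [[-0.003, -1.0, 0.019], [-1.0, 0.003, -0.0], [0.0, -0.019, -1.0]]
wrist_force: [5.4, -0.3, 10.5]
gripper_width: 0.154
gripper_force: 30.0
```

Emit:
{"api": "drive_tool", "payload": {"steps": [0, 0, 0, 0, 0, 0, 0.4, 0, 0, 0, 0, 0, 0, 0.4, 0, 0, 0, 0, 0, 0, 0.4, 0, 0, 0, 0, 0, -0.02, 0.4, 0, 0, 0, 0, 0, -0.03, 0.4, 0, 0, 0, 0, 0, -0.03, 0.4, 0, 0, 0, 0, 0, -0.03, 0.4, 0, 0, 0, 0, 0, -0.02, 0.4, 0, 0, 0, 0, 0, 0, 0.4]}}

```text
time_s: 8.28
tcp_pos: [0.5669, -0.0595, 0.2519]
ee_rot: [[-0.006, -1.0, 0.005], [-1.0, 0.006, -0.0], [0.0, -0.005, -1.0]]
wrist_force: [0.3, -0.5, 0.5]
gripper_width: 0.398
gripper_force: 0.0
```

```bash
python3 - <<'E'
from h import *
P=r.camera_params("wrist");im=r.capture("wrist");cv2.imwrite("pics/w3.png",im)
import pickle;pickle.dump(P,open("w3.pkl","wb"));s=r.sense();print(s["tcp_pos"],s["joints"].round(1))
a=proj("wrist",[.5735,-.1425,.105],P);b=proj("wrist",[.5735,-.055,.115],P);print(a,b)
x0,y0=int(a[0])-65,int(a[1])-35
cv2.imwrite("pics/c3.png",cv2.resize(im[y0:y0+150,x0:x0+140],None,fx=4,fy=4,interpolation=cv2.INTER_CUBIC));print(x0,y0)
E
```

```text
[ 0.5656782  -0.05930022  0.24917877] [ 10.3  16.2  -7.   -0.  -66.7 -10.7]
[273.32914737 119.45895789] [274.17981171 214.20636422]
208 84
```

View pics/c3.png

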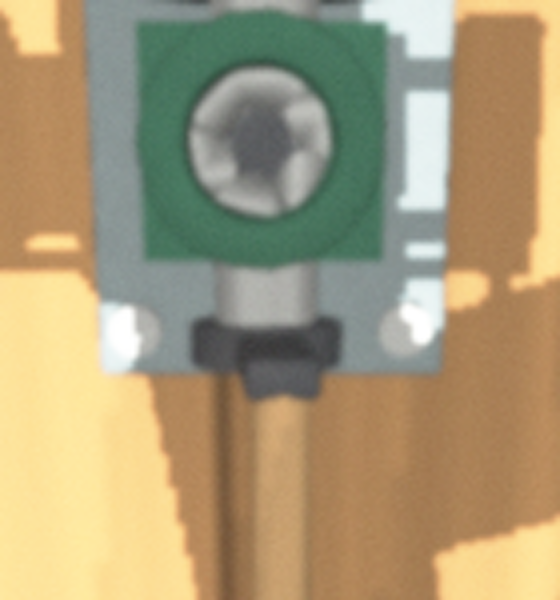

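The handle now stands nearly over the shaft: its centre is at about crop x 280 and the shaft is at 265, so it has gone slightly past upright. I'll compute the correction.

```bash
python3 - <<'E'
from h import *
import pickle;P=pickle.load(open("w3.pkl","rb"))
f=lambda u,v,z:onz("wrist",(208+u/4,84+v/4),z,P).round(4)
print("screw",f(261,140,.105),"boss",f(264,138,.105),"shaft",f(265,295,.07),"handle",f(280,410,.115),f(281,500,.115),f(282,590,.115),"armtip",f(281,375,.12))
plan([.5705,-.055,.117],180,8,.4)
E
```

```text
screw [ 0.5736 -0.1429  0.105 ] boss [ 0.5729 -0.1433  0.105 ] shaft [ 0.574  -0.1042  0.07  ] handle [ 0.5696 -0.0822  0.115 ] [ 0.5695 -0.0602  0.115 ] [ 0.5695 -0.0372  0.115 ] armtip [ 0.5692 -0.0913  0.12  ]
yaw 179.65 rows 8 row: [-0.0001, 0.0001, -0.0008, -0.0005, -0.0006, 0.0165, 0.4] norm 0.0165
```

Emit:
{"api": "drive_tool", "payload": {"steps": [0, 0, 0, 0, -0.004, 0.019, 0.4, 0, 0, 0, 0, 0, 0.019, 0.4, 0, 0, 0, 0, 0, 0.019, 0.4, 0, 0, 0, 0, 0, 0.019, 0.4, 0, 0, 0, 0, 0, 0.019, 0.4, 0, 0, 0, 0, 0, 0.019, 0.4, 0, 0, 0, 0, 0, 0.016, 0.4, 0, 0, 0, 0, 0, 0, 0.4, 0, 0, 0, 0, 0, 0, 0.2, 0, 0, 0, 0, 0, 0, 0]}}

```text
time_s: 9.17
tcp_pos: [0.5698, -0.0595, 0.1178]
ee_rot: [[-0.006, -1.0, -0.001], [-1.0, 0.006, -0.0], [0.0, 0.001, -1.0]]
wrist_force: [0.0, -0.1, -0.3]
gripper_width: 0.319
gripper_force: 0.0
```

Emit:
{"api": "drive_tool", "payload": {"steps": [0, 0, 0, 0, 0, 0, 0, 0, 0, 0, 0, 0, 0, 0, 0, 0, 0, 0, 0, 0, 0, 0, 0, 0, 0, 0, 0, 0]}}

```text
time_s: 9.5
tcp_pos: [0.5703, -0.0593, 0.1188]
ee_rot: [[-0.006, -1.0, 0.001], [-1.0, 0.006, 0.0], [-0.0, -0.001, -1.0]]
wrist_force: [-0.6, 1.0, 2.4]
gripper_width: 0.146
gripper_force: 30.0
```

Emit:
{"api": "drive_tool", "payload": {"steps": [0, 0, 0, 0, -0.003, 0, 0, 0, 0, 0, 0, -0.003, 0, 0, 0, 0, 0, 0, 0, 0, 0, 0, 0, 0, 0, 0, 0, 0]}}

```text
time_s: 9.83
tcp_pos: [0.5742, -0.0594, 0.1187]
ee_rot: [[-0.006, -1.0, -0.005], [-1.0, 0.006, -0.0], [0.0, 0.005, -1.0]]
wrist_force: [-6.4, 3.3, 8.9]
gripper_width: 0.148
gripper_force: 30.0
```

Emit:
{"api": "drive_tool", "payload": {"steps": [0, 0, 0, 0, 0.002, 0, 0, 0, 0, 0, 0, 0, 0, 0]}}

```text
time_s: 10.0
tcp_pos: [0.5736, -0.0593, 0.1187]
ee_rot: [[-0.006, -1.0, -0.001], [-1.0, 0.006, -0.0], [0.0, 0.001, -1.0]]
wrist_force: [-2.9, 2.0, 6.4]
gripper_width: 0.148
gripper_force: 30.0
```

Emit:
{"api": "drive_tool", "payload": {"steps": [0, 0, 0, 0, 0, 0, 0.4, 0, 0, 0, 0, 0, 0, 0.4, 0, 0, 0, 0, 0, 0, 0.4, 0, 0, 0, 0, 0, -0.02, 0.4, 0, 0, 0, 0, 0, -0.03, 0.4, 0, 0, 0, 0.03, 0, -0.03, 0.4, 0, 0, 0, 0.03, 0, 0, 0.4, 0, 0, 0, 0, 0, 0, 0.4, 0, 0, 0, 0, 0, 0, 0.4]}}

```text
time_s: 10.75
tcp_pos: [0.5738, -0.12, 0.1973]
ee_rot: [[-0.009, -1.0, 0.001], [-1.0, 0.009, 0.0], [-0.0, -0.001, -1.0]]
wrist_force: [0.5, -1.2, -0.1]
gripper_width: 0.399
gripper_force: 0.0
```

```bash
python3 - <<'E'
from h import *
P=r.camera_params("wrist");im=r.capture("wrist");cv2.imwrite("pics/w4.png",im)
import pickle;pickle.dump(P,open("w4.pkl","wb"));s=r.sense();print(s["tcp_pos"],s["joints"].round(1))
a=proj("wrist",[.5735,-.1425,.105],P);b=proj("wrist",[.5735,-.055,.115],P);print(a,b)
x0,y0=int(a[0])-40,int(a[1])-40
A=cv2.resize(im[y0:y0+80,x0:x0+80],(560,560),interpolation=cv2.INTER_CUBIC)
B=cv2.resize(im[y0:y0+160,x0+0:x0+68],(238,560),interpolation=cv2.INTER_CUBIC)
cv2.imwrite("pics/c4.png",np.hstack([A,B]));print(x0,y0)
E
```

```text
[ 0.57355118 -0.1192259   0.19669055] [  4.1  20.3  -9.   -0.  -60.8  -4.5]
[280.4659522  197.71685212] [281.36851601 300.57498475]
240 157
```

View pics/c4.png

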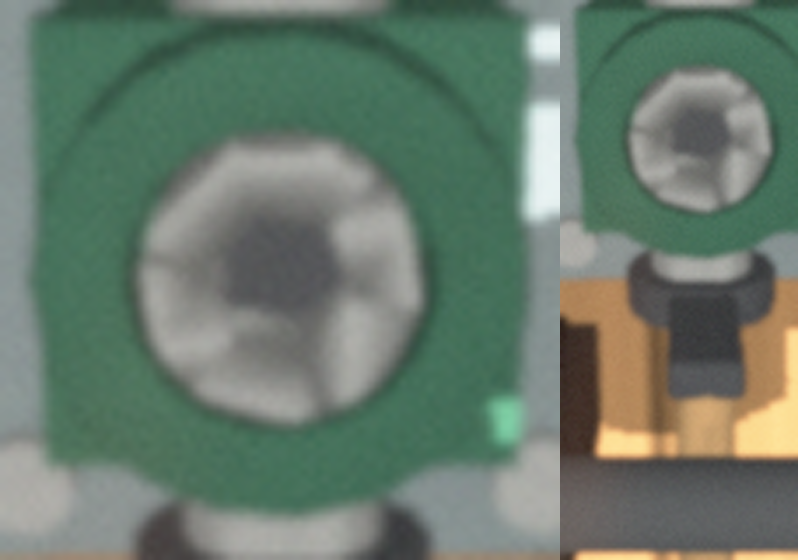

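The crop shows the crank upright, with the handle at px 281.6 against the shaft at 280.3, about 1° off. The socket is clear: seams at image angles of about 174, 227, 287 and 41°, so the corners lie near 47° mod 60. I'll refine that from the unwrapped ring and plan the move to the key.

```bash
python3 - <<'E'
from h import *
import pickle;P=pickle.load(open("w4.pkl","rb"));im=cv2.cvtColor(cv2.imread("pics/w4.png"),cv2.COLOR_BGR2GRAY).astype(np.float32)
c=onz("wrist",(240+281/7,157+276/7),.105,P);print("screw",c)
a=np.radians(np.arange(360))
for rr in(.0095,.011,.0125,.014):
  uv=np.array([proj("wrist",c+rr*np.array([np.cos(t),np.sin(t),0]),P) for t in a],np.float32)
  v=cv2.remap(im,uv[:,:1],uv[:,1:],cv2.INTER_CUBIC)[:,0]
  v=cv2.GaussianBlur(np.tile(v,3)[None],(0,0),3)[0][360:720]; hp=v-cv2.blur(np.tile(v,3)[None],(41,1))[0][360:720]
  k=np.sum(-hp*np.exp(6j*a));m=[i for i in range(360) if hp[i]==np.roll(hp,20-i)[:41].min()]
  print(rr,"corner mod60",np.degrees(np.angle(k))/6%60,"minima",m,np.round(hp[m]))
plan([.5695,.315,.27],-99,15,.5)
E
```

```text
screw [ 0.57374861 -0.14355838  0.105     ]
0.0095 corner mod60 59.00201928719473 minima [1, 57, 105, 172, 235, 297] [ -5. -10.  -9. -14. -11.  -3.]
0.011 corner mod60 56.76317164824543 minima [57, 107, 189, 233, 292, 320, 351] [ -8. -14.  -8.  -7.  -3.  -0.  -7.]
0.0125 corner mod60 51.52651031330903 minima [21, 55, 107, 162, 192, 226, 296, 351] [ -5.  -7. -18.  -7.  -4. -12.  -3. -11.]
0.014 corner mod60 43.94498668478448 minima [21, 48, 106, 159, 192, 223, 272, 321, 350] [ -4.  -9. -23. -11.  -2. -21.  -3.  -2. -17.]
yaw 179.57 rows 15 row: [0.0, 0.0, -0.0947, -0.0252, -0.019, -0.0049, 0.5] norm 0.0319
```

Emit:
{"api": "drive_tool", "payload": {"steps": [0, 0, 0, -0.028, 0, 0, 0.5, 0, 0, 0, -0.028, 0, 0, 0.5, 0, 0, 0, 0, 0, 0.02, 0.5, 0, 0, 0, 0, 0, 0.02, 0.5, 0, 0, 0, 0, 0, 0.02, 0.5, 0, 0, 0, 0, 0, 0, 0.5, 0, 0, 0, 0, 0, 0, 0.5]}}

```text
time_s: 11.38
tcp_pos: [0.5735, -0.0622, 0.136]
ee_rot: [[-0.005, -1.0, -0.003], [-1.0, 0.005, -0.001], [0.001, 0.003, -1.0]]
wrist_force: [0.6, -1.1, 0.6]
gripper_width: 0.501
gripper_force: 0.0
```

```bash
python3 - <<'E'
from h import *
P=r.camera_params("wrist");ims=[r.capture("wrist").astype(np.float32) for _ in range(4)];im=np.mean(ims,0)
cv2.imwrite("pics/w5.png",im)
import pickle;pickle.dump(P,open("w5.pkl","wb"));print(r.sense()["tcp_pos"])
c=np.array([.5736,-.1432,.105])
# rectified patch, world x right, world y up, 44 mm across
q=np.array([proj("wrist",c+np.array([sx,sy,0])*.02,P) for sx,sy in((-1,1),(1,1),(1,-1),(-1,-1))],np.float32)
M=cv2.getPerspectiveTransform(q,np.float32([[0,0],[560,0],[560,560],[0,560]]))
o=cv2.warpPerspective(im,M,(560,560),flags=cv2.INTER_CUBIC)
o=np.clip((o-40)*1.4,0,255)
cv2.imwrite("pics/c5.png",o)
E
```

```text
[ 0.57505453 -0.06265887  0.13866363][ WARN:0@1.199] global loadsave.cpp:1063 imwrite_ Unsupported depth image for selected encoder is fallbacked to CV_8U.
```

View pics/c5.png

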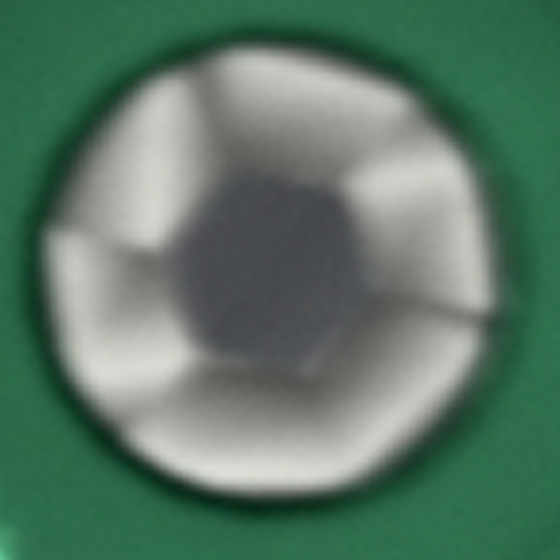

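The rectified view (world x right, y up) shows the socket floor's corners at about 108, 52, −10, −66, −132 and 175°, so a corner lies at −9° mod 60. The key's bar is already at about −9°. The rim centre puts the screw at about (0.573,−0.143). Now on to the key.

Emit:
{"api": "drive_tool", "payload": {"steps": [0, 0, 0, 0, 0, -0.033, 0.5, 0, 0, 0, 0, 0, -0.033, 0.5, 0, 0, 0, 0, 0, -0.033, 0.5, 0, 0, 0, 0, 0, -0.033, 0.5, 0, 0, 0, 0, 0, 0, 0.5]}}

```text
time_s: 12.0
tcp_pos: [0.5778, -0.0634, 0.2789]
ee_rot: [[-0.005, -1.0, 0.017], [-1.0, 0.005, -0.001], [0.0, -0.017, -1.0]]
wrist_force: [0.8, 0.2, 1.6]
gripper_width: 0.501
gripper_force: 0.0
```

```bash
python3 - <<'E'
from h import *
print(r.sense()["tcp_pos"])
plan([.5695,.315,.27],-99,15,.5)
print("glue base",onz("top",(232,140),0),onz("scene",(358,308),0))
E
```

```text
[ 0.57784744 -0.06335909  0.27889181]
yaw 179.71 rows 15 row: [-0.0012, -0.0, -0.0946, -0.0221, -0.0163, 0.0006, 0.5] norm 0.0275
glue base [0.71260102 0.10041908 0.        ] [0.73815494 0.10402    0.        ]
```

Emit:
{"api": "drive_tool", "payload": {"steps": [0, 0, -0.0945, -0.022, -0.0163, 0, 0.5, 0, 0, -0.0945, -0.022, -0.0163, 0, 0.5, 0, 0, -0.0945, -0.022, -0.0163, 0, 0.5, 0, 0, -0.0945, -0.022, -0.0163, 0, 0.5, 0, 0, -0.0945, -0.022, -0.0163, 0, 0.5, 0, 0, -0.0945, -0.022, -0.0163, 0, 0.5, 0, 0, -0.0945, -0.022, -0.0163, 0, 0.5, 0, 0, -0.0945, -0.022, -0.0163, 0, 0.5]}}

```text
time_s: 12.67
tcp_pos: [0.6405, 0.1419, 0.2701]
ee_rot: [[0.685, -0.729, 0.002], [-0.729, -0.685, 0.001], [0.001, -0.002, -1.0]]
wrist_force: [1.0, -0.6, -0.8]
gripper_width: 0.502
gripper_force: 0.0
```

Emit:
{"api": "drive_tool", "payload": {"steps": [0, 0, -0.0945, -0.022, -0.0163, 0, 0.5, 0, 0, -0.0945, -0.022, -0.0163, 0, 0.5, 0, 0, -0.0945, -0.022, -0.0163, 0, 0.5, 0, 0, -0.0945, -0.022, -0.0163, 0, 0.5, 0, 0, -0.0945, -0.022, -0.0163, 0, 0.5, 0, 0, -0.0945, -0.022, -0.0163, 0, 0.5, 0, 0, -0.0945, -0.022, -0.0163, 0, 0.5, 0, 0, 0, 0, 0, 0, 0.5, 0, 0, 0, 0, 0, 0, 0.5, 0, 0, 0, 0, 0, 0, 0.5]}}

```text
time_s: 13.5
tcp_pos: [0.5676, 0.3143, 0.2701]
ee_rot: [[0.987, -0.159, 0.001], [-0.159, -0.987, 0.001], [0.001, -0.001, -1.0]]
wrist_force: [-0.1, -0.4, -0.4]
gripper_width: 0.498
gripper_force: 0.0
```

```bash
python3 - <<'E'
from h import *
P=r.camera_params("wrist");im=r.capture("wrist");cv2.imwrite("pics/w6.png",im)
import pickle;pickle.dump(P,open("w6.pkl","wb"));s=r.sense();print(s["tcp_pos"],s["joints"].round(1),s["ee_rot"].round(3).tolist())
p=proj("wrist",[.5695,.315,.133],P);print(p)
hsv=cv2.cvtColor(im,cv2.COLOR_BGR2HSV);m=cv2.inRange(hsv,(0,0,0),(180,90,110))
m[240:]=0
for c in cv2.findContours(m,0,2)[0]:
  if cv2.contourArea(c)>60:print(cv2.contourArea(c),cv2.minAreaRect(c))
E
```

```text
[0.56784549 0.31383598 0.26984747] [ 43.2  23.4   6.7   0.  -73.2  37.6] [[0.987, -0.16, 0.001], [-0.16, -0.987, 0.0], [0.001, -0.001, -1.0]]
[279.50526876 207.99493393]
904.0 ((380.074462890625, 194.3585205078125), (56.99707794189453, 33.085594177246094), 50.9644889831543)
768.0 ((277.0, 197.5), (12.0, 83.0), 0.0)
```

View pics/w6.png

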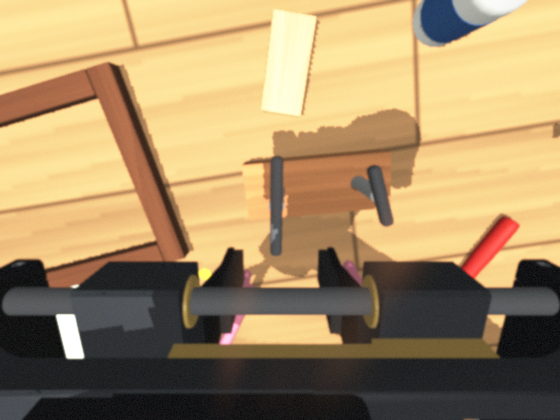

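The wrist view shows the large key's bar vertical, from (277,156) to (276,254), square to the fingers. The small key is at (380,195) and the pink look-alikes are below.

```bash
python3 - <<'E'
from h import *
import pickle;P=pickle.load(open("w6.pkl","rb"))
a=onz("wrist",(277.3,156),.131,P);b=onz("wrist",(276.2,254.5),.131,P);m=(a+b)/2;d=a-b
print(a,b,m,np.linalg.norm(d),np.degrees(np.arctan2(d[1],d[0])))
R=r.sense()["ee_rot"];t=r.sense()["tcp_pos"];print("tool shift",R.T@(m-[0,0,.006]-t))
E
```

```text
[0.61829751 0.30913786 0.131     ] [0.52118884 0.32625364 0.131     ] [0.56974317 0.31769575 0.131     ] 0.0986054947185865 -9.995934651003736
tool shift [ 0.00116026 -0.00402835  0.14485067]
```

Emit:
{"api": "drive_tool", "payload": {"steps": [0, 0, 0, 0.001, -0.004, 0.02, 0.5, 0, 0, 0.01, 0, 0, 0.025, 0.5, 0, 0, 0, 0, 0, 0.025, 0.5, 0, 0, 0, 0, 0, 0.025, 0.5, 0, 0, 0, 0, 0, 0.025, 0.5, 0, 0, 0, 0, 0, 0.015, 0.5, 0, 0, 0, 0, 0, 0.011, 0.5, 0, 0, 0, 0, 0, 0, 0.5, 0, 0, 0, 0, 0, 0, 0.3, 0, 0, 0, 0, 0, 0, 0]}}

```text
time_s: 14.38
tcp_pos: [0.5702, 0.3184, 0.1248]
ee_rot: [[0.986, -0.169, 0.002], [-0.169, -0.986, 0.002], [0.002, -0.002, -1.0]]
wrist_force: [0.8, -0.1, -0.7]
gripper_width: 0.421
gripper_force: 0.0
```

Emit:
{"api": "drive_tool", "payload": {"steps": [0, 0, 0, 0, 0, 0, 0, 0, 0, 0, 0, 0, 0, 0, 0, 0, 0, 0, 0, 0, 0, 0, 0, 0, 0, 0, 0, 0, 0, 0, 0, 0, 0, 0, 0, 0, 0, 0, 0, 0, 0, 0]}}

```text
time_s: 14.88
tcp_pos: [0.5694, 0.3185, 0.1242]
ee_rot: [[0.986, -0.168, 0.001], [-0.168, -0.986, 0.001], [0.001, -0.001, -1.0]]
wrist_force: [-0.3, 0.2, 3.9]
gripper_width: 0.17
gripper_force: 30.0
```

Emit:
{"api": "drive_tool", "payload": {"steps": [0, 0, 0, 0, 0, 0, 0, 0, 0, 0, 0, 0, 0, 0, 0, 0, 0, 0, 0, -0.005, 0, 0, 0, 0, 0, 0, -0.015, 0, 0, 0, 0, 0, 0, -0.02, 0, 0, 0, 0, 0, 0, -0.02, 0, 0, 0, 0, 0, 0, -0.025, 0, 0, 0, 0, 0, 0, -0.025, 0, 0, 0, 0, 0, 0, -0.03, 0]}}

```text
time_s: 15.63
tcp_pos: [0.5676, 0.3175, 0.2618]
ee_rot: [[0.986, -0.169, -0.005], [-0.169, -0.986, -0.003], [-0.005, 0.004, -1.0]]
wrist_force: [-0.1, 0.3, -1.9]
gripper_width: 0.172
gripper_force: 30.0
```

Emit:
{"api": "drive_tool", "payload": {"steps": [0, 0, 0, 0, 0, -0.02, 0, 0, 0, 0, 0, 0, 0, 0, 0, 0, 0, 0, 0, 0, 0, 0, 0, 0, 0, 0, 0, 0]}}

```text
time_s: 15.97
tcp_pos: [0.5679, 0.3178, 0.2809]
ee_rot: [[0.986, -0.169, -0.004], [-0.169, -0.986, -0.002], [-0.004, 0.003, -1.0]]
wrist_force: [0.7, -0.7, -2.5]
gripper_width: 0.171
gripper_force: 30.0
```

```bash
python3 - <<'E'
from h import *
s=r.sense();print(s["tcp_pos"],s["wrist_force"].round(2),s["moment"].round(3),s["gripper_width"],s["joints"].round(1))
im=r.capture("wrist");cv2.imwrite("pics/w7.png",im)
import pickle;pickle.dump(r.camera_params("wrist"),open("w7.pkl","wb"))
cv2.imwrite("pics/s7.png",r.capture("scene"));cv2.imwrite("pics/t7.png",r.capture("top"))
hsv=cv2.cvtColor(im,cv2.COLOR_BGR2HSV);m=cv2.inRange(hsv,(0,0,0),(180,90,110))[:262,246:315]
for c in cv2.findContours(m,0,2)[0]:
  if cv2.contourArea(c)>40:print(cv2.contourArea(c),cv2.minAreaRect(c),cv2.boundingRect(c))
plan([.5735,-.143,.27],-99,12,0)
E
```

```text
[0.56789515 0.31776925 0.28088909] [ 0.74 -0.66 -2.52] [-0.112  0.132  0.009] 0.1708978668143908 [ 43.4  23.5   8.3  -0.1 -75.1  36.9]
1855.5 ((38.5, 224.5), (73.0, 51.0), 90.0) (13, 188, 52, 74)
yaw -99.71 rows 12 row: [0.0003, 0.0003, -0.001, 0.0067, 0.0378, 0.0009, 0.0] norm 0.0384
```

```bash
python3 - <<'E'
from h import *
t=np.array([.5679,.3178,.2809]);R=r.sense()["ee_rot"]
for n,f in(("scene","s7"),("top","t7")):
  a=cv2.imread(f"pics/{f}.png");b=cv2.imread(f"pics/{n}0.png")
  d=np.abs(a.astype(int)-b).sum(2)
  for h in(0.0,.03,.05,.07,.09,.105,.115):
    p=proj(n,t-[0,0,h]);row=int(round(p[1]));xs=np.arange(int(p[0])-22,int(p[0])+23)
    if h in(0,): print(n,"grip",p.round(1))
    V=a[row,xs].max(1)
    print(n,h,p.round(1),"".join("#" if v<75 else "+" if v<110 else "." for v in V))
# bar in wrist picture
P=r.camera_params("wrist");w=cv2.imread("pics/w7.png")
for row in range(180,262,8):
  print(row,"".join("#" if v<75 else "+" if v<110 else "." for v in w[row,246:316].max(1)))
for e in(.05,0,-.05):print(proj("wrist",t+R[:,0]*e+[0,0,.008],P).round(1))
E
```

```text
scene grip [452.1 146.6]
scene 0.0 [452.1 146.6] ...........+####################.............
scene 0.03 [447.7 157.6] ..................+######+..+######+.........
scene 0.05 [444.9 164.6] ........++........+######+........+++........
scene 0.07 [442.2 171.4] ........++++++....+#####++...................
scene 0.09 [439.5 178. ] ........++++++....+#####++...................
scene 0.105 [437.6 182.8] +++.....+++++.....+######+...................
scene 0.115 [436.4 185.9] +##++...+++++......+#####....................
top grip [107.8 163.6]
top 0.0 [107.8 163.6] #############################################
top 0.03 [114.  167.4] #########################################++##
top 0.05 [117.8 169.8] #############################################
top 0.07 [121.5 172. ] ##########++################.+##########.....
top 0.09 [125.1 174.1] #####++#################+###########.........
top 0.105 [127.6 175.7] ####+##+..+++####################............
top 0.115 [129.2 176.7] ####+........++################..............
180 ......................................................................
188 ...........................++++++++++++#+.............................
196 ........................++++++++++++++++++++#+........................
204 ........................+++++++++++++++++++++++.......................
212 ........................+++++++++++++++++++++++.......................
220 ........................+#+++++++++++++++++++++.......................
228 ........................+#+++++++++++++++++++#+.......................
236 .......................++##++++++++++++++++++#+.......................
244 .......................+##+#+#+++++++++++++++++.......................
252 .......##############+++####+++++++++++++++++###################......
260 .....######################+++++++++++++++++#####################+....
[280.6 191.5]
[280.6 288.8]
[280.6 369.2]
```

Emit:
{"api": "drive_tool", "payload": {"steps": [0, 0, 0, 0.0068, 0.0378, 0, 0, 0, 0, 0, 0.0068, 0.0378, 0, 0, 0, 0, 0, 0.0068, 0.0378, 0, 0, 0, 0, 0, 0.0068, 0.0378, 0, 0, 0, 0, 0, 0.0068, 0.0378, 0, 0, 0, 0, 0, 0.0068, 0.0378, 0, 0]}}

```text
time_s: 16.62
tcp_pos: [0.5703, 0.0859, 0.2822]
ee_rot: [[0.986, -0.168, -0.002], [-0.168, -0.986, -0.001], [-0.002, 0.001, -1.0]]
wrist_force: [0.4, -0.9, -1.7]
gripper_width: 0.17
gripper_force: 30.0
```

Emit:
{"api": "drive_tool", "payload": {"steps": [0, 0, 0, 0.0068, 0.0378, 0, 0, 0, 0, 0, 0.0068, 0.0378, 0, 0, 0, 0, 0, 0.0068, 0.0378, 0, 0, 0, 0, 0, 0.0068, 0.0378, 0, 0, 0, 0, 0, 0.0068, 0.03, 0, 0, 0, 0, 0, 0.0068, 0.03, 0, 0, 0, 0, 0, 0, 0.01, 0.01, 0, 0, 0, 0, 0, 0.005, 0.01, 0, 0, 0, 0, 0, 0, 0, 0, 0, 0, 0, 0, 0, 0, 0]}}

```text
time_s: 17.45
tcp_pos: [0.5724, -0.1414, 0.2616]
ee_rot: [[0.986, -0.168, -0.004], [-0.168, -0.986, 0.0], [-0.004, 0.0, -1.0]]
wrist_force: [0.4, 0.2, -1.2]
gripper_width: 0.177
gripper_force: 30.0
```

```bash
python3 - <<'E'
from h import *
s=r.sense();print(s["tcp_pos"],s["ee_rot"].round(4).tolist(),s["wrist_force"].round(2),s["moment"].round(3),s["joints"].round(1))
a=r.capture("scene");cv2.imwrite("pics/s8.png",a);cv2.imwrite("pics/t8.png",r.capture("top"))
t=s["tcp_pos"]
for h in(.03,.05,.07,.09,.105,.115):
    p=proj("scene",t-[0,0,h]);row=int(round(p[1]));xs=np.arange(int(p[0])-22,int(p[0])+23)
    print(h,p.round(1),"".join("#" if v<75 else "+" if v<110 else "." for v in a[row,xs].max(1)),a[row,xs[16:30]].max(1).tolist())
b=cv2.imread("pics/t8.png")
for h in(.05,.08,.1,.115):
    p=proj("top",t-[0,0,h]);row=int(round(p[1]));xs=np.arange(int(p[0])-16,int(p[0])+17)
    print("top",h,p.round(1),b[row,xs].max(1).tolist())
c=onz("scene",(232,238.75),.105);print(c)
hsv=cv2.cvtColor(cv2.imread("pics/scene0.png"),cv2.COLOR_BGR2HSV);g=cv2.inRange(hsv,(60,60,20),(95,255,255))[225:245]
print([ (225+i,np.where(g[i])[0][[0,-1]].tolist()) for i in range(8,20,3) if g[i].any()])
E
```

```text
[ 0.5723801  -0.1413937   0.26163128] [[0.9858, -0.1681, -0.0035], [-0.1681, -0.9858, 0.0003], [-0.0035, 0.0003, -1.0]] [ 0.45  0.19 -1.19] [-0.097  0.071 -0.012] [  1.8  17.9  -2.7  -0.  -69.5  78.5]
0.03 [226.8 198.7] +++++++++++####+############++++++++......... [68, 53, 44, 44, 44, 41, 40, 43, 53, 58, 63, 72, 79, 83]
0.05 [227.7 205.4] +++++++++++##++###########+++++++++++........ [54, 40, 42, 39, 36, 39, 48, 58, 62, 65, 75, 88, 95, 97]
0.07 [228.6 211.9] ...++++++++##++++++#######+++++++++++++...... [97, 93, 82, 70, 66, 64, 65, 64, 62, 65, 75, 85, 89, 88]
0.09 [229.5 218.2] ..++####++++++++++########+++++++++++++...... [83, 80, 74, 67, 65, 65, 65, 64, 62, 67, 78, 88, 93, 94]
0.105 [230.1 222.8] .....+++++++++++++########+++++++++++++...... [93, 86, 69, 50, 43, 44, 42, 37, 44, 65, 85, 93, 94, 94]
0.115 [230.5 225.8] ......+++++++++++++#######++++++++++++++..... [93, 89, 79, 58, 41, 36, 35, 34, 45, 64, 82, 90, 91, 92]
top 0.05 [330. 170.] [86, 75, 55, 43, 36, 38, 33, 36, 42, 38, 38, 40, 42, 40, 43, 44, 41, 49, 59, 55, 62, 93, 122, 138, 136, 124, 96, 77, 64, 57, 68, 57, 40]
top 0.08 [328.  173.3] [55, 65, 63, 65, 52, 54, 50, 49, 44, 35, 36, 36, 29, 32, 31, 32, 32, 33, 41, 46, 52, 52, 51, 45, 45, 28, 31, 29, 32, 44, 80, 86, 55]
top 0.1 [326.8 175.3] [74, 60, 53, 69, 62, 66, 63, 59, 60, 57, 60, 68, 86, 92, 68, 57, 60, 55, 53, 39, 43, 49, 46, 50, 49, 42, 33, 27, 28, 31, 30, 28, 38]
top 0.115 [326.  176.8] [76, 57, 42, 53, 59, 64, 62, 64, 63, 59, 77, 94, 97, 95, 70, 50, 55, 57, 60, 51, 39, 49, 48, 53, 49, 46, 39, 32, 26, 27, 27, 30, 33]
[ 0.57509041 -0.14215226  0.105     ]
[(233, [223, 241]), (236, [220, 242]), (239, [220, 243]), (242, [220, 243])]
```

Emit:
{"api": "drive_tool", "payload": {"steps": [0, 0, 0, 0, 0.0006, 0.012, 0, 0, 0, 0, 0, 0, 0.012, 0, 0, 0, 0, 0, 0, 0.008, 0, 0, 0, 0, 0, 0, 0.002, 0, 0, 0, 0, 0, 0, 0.002, 0, 0, 0, 0, 0, 0, 0.002, 0, 0, 0, 0, 0, 0, 0, 0]}}

```text
time_s: 18.13
tcp_pos: [0.5733, -0.1424, 0.2256]
ee_rot: [[0.986, -0.168, 0.001], [-0.168, -0.986, -0.0], [0.001, -0.0, -1.0]]
wrist_force: [-1.3, 0.4, -2.8]
gripper_width: 0.171
gripper_force: 30.0
```

Emit:
{"api": "drive_tool", "payload": {"steps": [0, 0, 0, 0, 0, 0.0015, 0, 0, 0, 0, 0, 0, 0.0015, 0, 0, 0, 0, 0, 0, 0.0015, 0, 0, 0, 0, 0, 0, 0, 0]}}

```text
time_s: 18.47
tcp_pos: [0.5731, -0.1427, 0.2207]
ee_rot: [[0.986, -0.169, 0.0], [-0.169, -0.986, 0.0], [0.0, -0.0, -1.0]]
wrist_force: [0.2, -0.0, -1.6]
gripper_width: 0.172
gripper_force: 30.0
```

Emit:
{"api": "drive_tool", "payload": {"steps": [0, 0, 0, 0, 0, 0.002, 0, 0, 0, 0, 0, 0, 0.002, 0, 0, 0, 0, 0, 0, 0, 0]}}

```text
time_s: 18.72
tcp_pos: [0.5729, -0.1426, 0.2163]
ee_rot: [[0.986, -0.169, -0.001], [-0.169, -0.986, 0.0], [-0.001, -0.0, -1.0]]
wrist_force: [1.0, 0.6, -1.3]
gripper_width: 0.173
gripper_force: 30.0
```

Emit:
{"api": "drive_tool", "payload": {"steps": [0, 0, 0, 0, 0, 0.002, 0, 0, 0, 0, 0, 0, 0.002, 0, 0, 0, 0, 0, 0, 0, 0]}}

```text
time_s: 18.97
tcp_pos: [0.5728, -0.1426, 0.2123]
ee_rot: [[0.986, -0.169, -0.001], [-0.169, -0.986, 0.0], [-0.001, -0.0, -1.0]]
wrist_force: [0.6, -0.5, -2.5]
gripper_width: 0.169
gripper_force: 30.0
```

Emit:
{"api": "drive_tool", "payload": {"steps": [0, 0, 0, 0, 0, 0.002, 0, 0, 0, 0, 0, 0, 0.002, 0, 0, 0, 0, 0, 0, 0.0015, 0, 0, 0, 0, 0, 0, 0, 0]}}

```text
time_s: 19.3
tcp_pos: [0.5739, -0.1429, 0.2086]
ee_rot: [[0.986, -0.168, 0.003], [-0.168, -0.986, -0.001], [0.003, 0.001, -1.0]]
wrist_force: [-0.4, -0.2, 2.6]
gripper_width: 0.172
gripper_force: 30.0
```

```bash
python3 - <<'E'
from h import *
s=r.sense();print(s["tcp_pos"].round(4),s["wrist_force"].round(2),s["moment"].round(3),s["joints"].round(1))
a=r.capture("top")
E
```

```text
[ 0.5739 -0.1429  0.2086] [-0.4  -0.2   2.58] [-0.014  0.149  0.014] [  1.7  20.1  -7.4   0.1 -62.3  78.6]
```

Emit:
{"api": "drive_tool", "payload": {"steps": [0, 0, 0.08, 0, 0, 0, 0, 0, 0, 0.08, 0, 0, 0, 0, 0, 0, 0.08, 0, 0, 0, 0, 0, 0, 0.08, 0, 0, 0, 0, 0, 0, 0.08, 0, 0, 0, 0, 0, 0, 0.08, 0, 0, 0, 0, 0, 0, 0.08, 0, 0, 0, 0, 0, 0, 0, 0, 0, 0, 0]}}

```text
time_s: 20.02
tcp_pos: [0.5739, -0.1428, 0.2086]
ee_rot: [[0.745, -0.667, 0.003], [-0.667, -0.745, -0.001], [0.002, -0.001, -1.0]]
wrist_force: [1.0, -0.3, 4.2]
gripper_width: 0.175
gripper_force: 30.0
```

```bash
cat > m.py <<'E'
from h import *
s=r.sense();R=s["ee_rot"];print(s["time_s"],s["tcp_pos"].round(4),s["wrist_force"].round(2),s["moment"].round(3),"J6",s["joints"].round(1)[5],"eff6",s["effort"][5].round(3),"turned",np.round(np.radians(-9.7)-np.arctan2(R[1,0],R[0,0]),4))
E
python3 m.py
```

```text
20.0167 [ 0.5739 -0.1428  0.2086] [ 1.04 -0.26  4.16] [ 0.04  -0.104  0.035] J6 46.4 eff6 -0.486 turned 0.5608
```

Emit:
{"api": "drive_tool", "payload": {"steps": [0, 0, 0.05, 0, 0, 0, 0, 0, 0, 0.05, 0, 0, 0, 0, 0, 0, 0, 0, 0, 0, 0]}}

```text
time_s: 20.27
tcp_pos: [0.5739, -0.1429, 0.2085]
ee_rot: [[0.677, -0.736, 0.003], [-0.736, -0.677, -0.001], [0.002, -0.002, -1.0]]
wrist_force: [0.8, -0.1, 4.8]
gripper_width: 0.172
gripper_force: 30.0
```

```bash
python3 m.py
```

```text
20.2667 [ 0.5739 -0.1429  0.2085] [ 0.82 -0.14  4.8 ] [-0.005 -0.065  0.011] J6 40.8 eff6 -0.313 turned 0.6585
```

Emit:
{"api": "drive_tool", "payload": {"steps": [0, 0, 0.04, 0, 0, 0, 0, 0, 0, 0.04, 0, 0, 0, 0, 0, 0, 0, 0, 0, 0, 0]}}

```text
time_s: 20.52
tcp_pos: [0.5739, -0.1429, 0.2085]
ee_rot: [[0.616, -0.788, 0.003], [-0.788, -0.616, -0.001], [0.002, -0.002, -1.0]]
wrist_force: [0.9, 0.5, 6.1]
gripper_width: 0.174
gripper_force: 30.0
```

```bash
python3 m.py
```

```text
20.5167 [ 0.5739 -0.1429  0.2085] [0.92 0.5  6.08] [ 0.068 -0.083  0.014] J6 36.3 eff6 -0.241 turned 0.7379
```

Emit:
{"api": "drive_tool", "payload": {"steps": [0, 0, 0.04, 0, 0, 0, 0, 0, 0, 0, 0, 0, 0, 0, 0, 0, 0, 0, 0, 0, 0]}}

```text
time_s: 20.77
tcp_pos: [0.5738, -0.1429, 0.2085]
ee_rot: [[0.585, -0.811, 0.003], [-0.811, -0.585, -0.001], [0.002, -0.002, -1.0]]
wrist_force: [1.0, 0.4, 5.0]
gripper_width: 0.17
gripper_force: 30.0
```

```bash
python3 m.py
```

```text
20.7667 [ 0.5738 -0.1429  0.2085] [0.95 0.39 4.96] [-0.005 -0.109  0.024] J6 34.1 eff6 -0.05 turned 0.7766
```

Emit:
{"api": "drive_tool", "payload": {"steps": [0, 0, 0.04, 0, 0, 0, 0, 0, 0, 0, 0, 0, 0, 0, 0, 0, 0, 0, 0, 0, 0]}}

```text
time_s: 21.02
tcp_pos: [0.5739, -0.1429, 0.2086]
ee_rot: [[0.552, -0.834, 0.003], [-0.834, -0.552, -0.001], [0.002, -0.002, -1.0]]
wrist_force: [0.1, -0.2, 5.6]
gripper_width: 0.171
gripper_force: 30.0
```

```bash
python3 m.py
```

```text
21.0167 [ 0.5739 -0.1429  0.2086] [ 0.15 -0.19  5.56] [ 0.041 -0.051  0.109] J6 31.8 eff6 -0.05 turned 0.8166
```

Emit:
{"api": "drive_tool", "payload": {"steps": [0, 0, 0.03, 0, 0, 0, 0, 0, 0, 0, 0, 0, 0, 0, 0, 0, 0, 0, 0, 0, 0]}}

```text
time_s: 21.27
tcp_pos: [0.5739, -0.1429, 0.2085]
ee_rot: [[0.527, -0.85, 0.003], [-0.85, -0.527, -0.001], [0.002, -0.002, -1.0]]
wrist_force: [0.9, -0.1, 4.8]
gripper_width: 0.168
gripper_force: 30.0
```

```bash
python3 m.py
```

```text
21.2667 [ 0.5739 -0.1429  0.2085] [ 0.9  -0.09  4.76] [ 0.019 -0.044  0.077] J6 30.1 eff6 -0.049 turned 0.8466
```

Emit:
{"api": "drive_tool", "payload": {"steps": [0, 0, 0.03, 0, 0, 0, 0, 0, 0, 0, 0, 0, 0, 0, 0, 0, 0, 0, 0, 0, 0]}}

```text
time_s: 21.52
tcp_pos: [0.5739, -0.1429, 0.2086]
ee_rot: [[0.501, -0.865, 0.003], [-0.865, -0.501, -0.001], [0.002, -0.002, -1.0]]
wrist_force: [1.5, -0.2, 4.3]
gripper_width: 0.172
gripper_force: 30.0
```

```bash
python3 m.py
```

```text
21.5167 [ 0.5739 -0.1429  0.2086] [ 1.53 -0.24  4.31] [ 0.098 -0.122  0.009] J6 28.3 eff6 -0.049 turned 0.8765
```

Joint 6 effort settles at a clean −0.05 N m, which matches the screw's running friction. I'll feel for the rise with it.

Emit:
{"api": "drive_tool", "payload": {"steps": [0, 0, 0.04, 0, 0, 0, 0, 0, 0, 0, 0, 0, 0, 0, 0, 0, 0, 0, 0, 0, 0]}}

```text
time_s: 21.77
tcp_pos: [0.5739, -0.1429, 0.2086]
ee_rot: [[0.466, -0.885, 0.003], [-0.885, -0.466, -0.001], [0.002, -0.002, -1.0]]
wrist_force: [-0.2, -0.4, 6.3]
gripper_width: 0.171
gripper_force: 30.0
```

```bash
python3 m.py
```

```text
21.7667 [ 0.5739 -0.1429  0.2086] [-0.24 -0.43  6.29] [ 0.002 -0.075  0.081] J6 26.0 eff6 -0.05 turned 0.9165
```

Emit:
{"api": "drive_tool", "payload": {"steps": [0, 0, 0.04, 0, 0, 0, 0, 0, 0, 0, 0, 0, 0, 0, 0, 0, 0, 0, 0, 0, 0]}}

```text
time_s: 22.02
tcp_pos: [0.5738, -0.1429, 0.2086]
ee_rot: [[0.43, -0.903, 0.003], [-0.903, -0.43, -0.001], [0.002, -0.002, -1.0]]
wrist_force: [0.9, 0.2, 5.5]
gripper_width: 0.17
gripper_force: 30.0
```

```bash
python3 m.py
```

```text
22.0167 [ 0.5738 -0.1429  0.2086] [0.86 0.19 5.48] [ 0.018 -0.073  0.051] J6 23.7 eff6 -0.05 turned 0.9566
```

Emit:
{"api": "drive_tool", "payload": {"steps": [0, 0, 0.04, 0, 0, 0, 0, 0, 0, 0, 0, 0, 0, 0, 0, 0, 0, 0, 0, 0, 0]}}

```text
time_s: 22.27
tcp_pos: [0.5739, -0.1429, 0.2085]
ee_rot: [[0.394, -0.919, 0.003], [-0.919, -0.394, -0.001], [0.002, -0.002, -1.0]]
wrist_force: [0.4, 0.7, 5.6]
gripper_width: 0.173
gripper_force: 30.0
```

```bash
python3 m.py
```

```text
22.2667 [ 0.5739 -0.1429  0.2085] [0.4  0.73 5.58] [ 0.037 -0.068  0.058] J6 21.5 eff6 -0.079 turned 0.9965
```

Emit:
{"api": "drive_tool", "payload": {"steps": [0, 0, 0.04, 0, 0, 0, 0, 0, 0, 0, 0, 0, 0, 0, 0, 0, 0, 0, 0, 0, 0]}}

```text
time_s: 22.52
tcp_pos: [0.5738, -0.1429, 0.2086]
ee_rot: [[0.357, -0.934, 0.003], [-0.934, -0.357, -0.001], [0.002, -0.002, -1.0]]
wrist_force: [1.4, -0.3, 6.0]
gripper_width: 0.175
gripper_force: 30.0
```

```bash
python3 m.py
```

```text
22.5167 [ 0.5738 -0.1429  0.2086] [ 1.38 -0.32  6.01] [-0.019 -0.112  0.134] J6 19.2 eff6 -0.153 turned 1.0361
```

Emit:
{"api": "drive_tool", "payload": {"steps": [0, 0, 0.04, 0, 0, 0, 0, 0, 0, 0, 0, 0, 0, 0, 0, 0, 0, 0, 0, 0, 0]}}

```text
time_s: 22.77
tcp_pos: [0.5739, -0.1429, 0.2086]
ee_rot: [[0.32, -0.947, 0.003], [-0.947, -0.32, -0.001], [0.002, -0.002, -1.0]]
wrist_force: [0.4, 0.1, 5.1]
gripper_width: 0.172
gripper_force: 30.0
```

```bash
python3 m.py
```

```text
22.7667 [ 0.5739 -0.1429  0.2086] [0.36 0.07 5.13] [ 0.028 -0.098  0.173] J6 16.9 eff6 -0.232 turned 1.0758
```

Emit:
{"api": "drive_tool", "payload": {"steps": [0, 0, 0.04, 0, 0, 0, 0, 0, 0, 0, 0, 0, 0, 0, 0, 0, 0, 0, 0, 0, 0]}}

```text
time_s: 23.02
tcp_pos: [0.5739, -0.1429, 0.2085]
ee_rot: [[0.282, -0.959, 0.003], [-0.959, -0.282, -0.001], [0.002, -0.002, -1.0]]
wrist_force: [-0.2, -0.0, 5.2]
gripper_width: 0.173
gripper_force: 30.0
```

```bash
python3 m.py
```

```text
23.0167 [ 0.5739 -0.1429  0.2085] [-0.21 -0.03  5.23] [-0.019 -0.122  0.31 ] J6 14.6 eff6 -0.313 turned 1.1155
```

Emit:
{"api": "drive_tool", "payload": {"steps": [0, 0, 0.04, 0, 0, 0, 0, 0, 0, 0, 0, 0, 0, 0, 0, 0, 0, 0, 0, 0, 0]}}

```text
time_s: 23.27
tcp_pos: [0.5738, -0.1428, 0.2086]
ee_rot: [[0.244, -0.97, 0.003], [-0.97, -0.244, -0.001], [0.002, -0.002, -1.0]]
wrist_force: [0.4, 0.5, 4.9]
gripper_width: 0.168
gripper_force: 30.0
```

```bash
python3 m.py
```

```text
23.2667 [ 0.5738 -0.1428  0.2086] [0.39 0.5  4.93] [ 0.053 -0.047  0.343] J6 12.3 eff6 -0.336 turned 1.1553
```

Emit:
{"api": "drive_tool", "payload": {"steps": [0, 0, 0.04, 0, 0, 0, 0, 0, 0, 0, 0, 0, 0, 0, 0, 0, 0, 0, 0, 0, 0, 0, 0, 0, 0, 0, 0, 0]}}

```text
time_s: 23.6
tcp_pos: [0.5738, -0.1429, 0.2086]
ee_rot: [[0.205, -0.979, 0.003], [-0.979, -0.205, -0.001], [0.002, -0.002, -1.0]]
wrist_force: [0.9, 0.0, 5.3]
gripper_width: 0.172
gripper_force: 30.0
```

```bash
python3 m.py
```

```text
23.6 [ 0.5738 -0.1429  0.2086] [0.95 0.05 5.33] [ 0.047 -0.018  0.367] J6 10.1 eff6 -0.338 turned 1.1952
```

The torque saturates at 0.34 N m, so the bar is slipping in the grip. I'll let go, then drive the bar as a pure couple: wide-open fingers on opposite sides of it, turned clockwise.

Emit:
{"api": "drive_tool", "payload": {"steps": [0, 0, 0, 0, 0, 0, 0.4, 0, 0, 0, 0, 0, 0, 0.9, 0, 0, 0, 0, 0, 0, 0.9, 0, 0, 0, 0, 0, 0, 0.9, 0, 0, 0, 0, 0, -0.02, 0.9, 0, 0, 0, 0, 0, -0.025, 0.9, 0, 0, 0, 0, 0, 0, 0.9]}}

```text
time_s: 24.18
tcp_pos: [0.5752, -0.1433, 0.2569]
ee_rot: [[0.202, -0.979, 0.008], [-0.979, -0.202, -0.002], [0.004, -0.007, -1.0]]
wrist_force: [0.9, 0.8, 2.4]
gripper_width: 0.618
gripper_force: 0.0
```

```bash
python3 - <<'E'
from h import *
exec(open("m.py").read())
P=r.camera_params("wrist");w=r.capture("wrist");cv2.imwrite("pics/w9.png",w)
t=s["tcp_pos"];X=R[:,0];Y=R[:,1]
b=np.array([t[0],t[1],.2168])
for th in(-.15,0,.15):
  d=X*np.cos(th)+Y*np.sin(th);print(th,[proj("wrist",b+d*e,P).round(1).tolist() for e in(.05,.035,.02)])
for row in range(180,270,8):
  print(row,"".join("#" if v<75 else "+" if v<110 else "." for v in w[row,225:337].max(1)))
E
```

```text
24.1833 [ 0.5752 -0.1433  0.2569] [0.93 0.78 2.44] [-0.005 -0.01   0.045] J6 9.9 eff6 -0.007 turned 1.1985
-0.15 [[268.5, 175.0], [272.4, 198.7], [276.1, 221.4]]
0 [[280.8, 174.1], [280.8, 198.1], [280.8, 221.0]]
0.15 [[293.1, 175.0], [289.2, 198.7], [285.5, 221.4]]
180 ................................++++++++++++++++##++++.+.....++++++++++++++++++.....++++........................
188 ................................++++++++++++++++++#+++....+....+............+++++...............................
196 .................................+++++++++++++++++++#++................+++.+....................................
204 ...................................++#++++++++++++++++#+++....++++........++++..................................
212 .....................................+++++++++++++++++++#++..............++++...................................
220 .......................................++++++++++++++++++##+++..++++++.......+.+................................
228 ....................................+++...++++++++++++++++++#+++++++.+.++.......................................
236 ................................++++++++++++++++++++++++++++++#++...............................................
244 ..................................+++++++####+++++++++++++++++++#+..............................................
252 ########+................................+#########++++++++++++++++....................................#########
260 ########+...............................+++++++++++##++++++++++++++++..................................#########
268 #########..............................................++++++++++++++++...............................+#########
```

Emit:
{"api": "drive_tool", "payload": {"steps": [0, 0, 0.11, 0, 0, 0, 0.9, 0, 0, 0.11, 0, 0, 0, 0.9, 0, 0, 0.11, 0, 0, 0, 0.9, 0, 0, 0.11, 0, 0, 0, 0.9, 0, 0, 0.11, 0, 0, 0, 0.9, 0, 0, 0, 0, 0, 0, 0.9, 0, 0, 0, 0, 0, 0, 0.9, 0, 0, 0, 0, 0, 0, 0.9]}}

```text
time_s: 24.9
tcp_pos: [0.5728, -0.1426, 0.2517]
ee_rot: [[-0.339, -0.941, -0.001], [-0.941, 0.339, 0.0], [0.0, 0.001, -1.0]]
wrist_force: [-0.7, 0.4, 0.1]
gripper_width: 0.898
gripper_force: 0.0
```

Emit:
{"api": "drive_tool", "payload": {"steps": [0, 0, 0, 0, 0, 0.01, 0.9, 0, 0, 0, 0, 0, 0.01, 0.9, 0, 0, 0, 0, 0, 0.01, 0.9, 0, 0, 0, 0, 0, 0.01, 0.9, 0, 0, 0, 0, 0, 0, 0.9, 0, 0, 0, 0, 0, 0, 0.9]}}

```text
time_s: 25.4
tcp_pos: [0.5726, -0.1427, 0.2111]
ee_rot: [[-0.341, -0.94, -0.002], [-0.94, 0.341, -0.0], [0.001, 0.002, -1.0]]
wrist_force: [-0.5, 0.9, 0.3]
gripper_width: 0.899
gripper_force: 0.0
```

```bash
python3 m.py
```

```text
25.4 [ 0.5726 -0.1427  0.2111] [-0.5   0.89  0.31] [-0.019  0.004  0.04 ] J6 -21.7 eff6 -0.0 turned 1.7497
```

Emit:
{"api": "drive_tool", "payload": {"steps": [0, 0, 0.08, 0, 0, 0, 0.9, 0, 0, 0.08, 0, 0, 0, 0.9, 0, 0, 0.08, 0, 0, 0, 0.9, 0, 0, 0, 0, 0, 0, 0.9, 0, 0, 0, 0, 0, 0, 0.9]}}

```text
time_s: 25.82
tcp_pos: [0.5733, -0.1427, 0.2128]
ee_rot: [[-0.553, -0.833, 0.001], [-0.833, 0.553, -0.0], [-0.0, -0.001, -1.0]]
wrist_force: [0.1, -0.4, 0.1]
gripper_width: 0.901
gripper_force: 0.0
```

```bash
python3 m.py
```

```text
25.8167 [ 0.5733 -0.1427  0.2128] [ 0.13 -0.36  0.1 ] [0.035 0.072 0.042] J6 -35.3 eff6 -0.064 turned 1.9878
```

Emit:
{"api": "drive_tool", "payload": {"steps": [0, 0, 0.05, 0, 0, 0, 0.9, 0, 0, 0, 0, 0, 0, 0.9, 0, 0, 0, 0, 0, 0, 0.9]}}

```text
time_s: 26.07
tcp_pos: [0.5732, -0.1427, 0.2125]
ee_rot: [[-0.594, -0.804, 0.0], [-0.804, 0.594, -0.0], [-0.0, -0.0, -1.0]]
wrist_force: [-0.1, -0.7, 0.9]
gripper_width: 0.898
gripper_force: 0.0
```

```bash
python3 m.py
```

```text
26.0667 [ 0.5732 -0.1427  0.2125] [-0.15 -0.66  0.91] [0.048 0.059 0.013] J6 -38.2 eff6 -0.031 turned 2.0376
```

Emit:
{"api": "drive_tool", "payload": {"steps": [0, 0, 0.05, 0, 0, 0, 0.9, 0, 0, 0, 0, 0, 0, 0.9, 0, 0, 0, 0, 0, 0, 0.9]}}

```text
time_s: 26.32
tcp_pos: [0.5731, -0.1427, 0.2124]
ee_rot: [[-0.634, -0.774, 0.0], [-0.774, 0.634, -0.0], [-0.0, -0.0, -1.0]]
wrist_force: [-0.2, -0.1, -0.2]
gripper_width: 0.899
gripper_force: 0.0
```

```bash
python3 m.py
```

```text
26.3167 [ 0.5731 -0.1427  0.2124] [-0.19 -0.06 -0.21] [0.012 0.088 0.026] J6 -41.0 eff6 -0.031 turned 2.0877
```

Emit:
{"api": "drive_tool", "payload": {"steps": [0, 0, 0.04, 0, 0, 0, 0.9, 0, 0, 0, 0, 0, 0, 0.9, 0, 0, 0, 0, 0, 0, 0.9]}}

```text
time_s: 26.57
tcp_pos: [0.5731, -0.1427, 0.2123]
ee_rot: [[-0.664, -0.748, 0.0], [-0.748, 0.664, -0.0], [0.0, -0.0, -1.0]]
wrist_force: [-0.1, -0.5, -0.6]
gripper_width: 0.897
gripper_force: 0.0
```

```bash
python3 m.py
```

```text
26.5667 [ 0.5731 -0.1427  0.2123] [-0.12 -0.51 -0.57] [ 0.022  0.063 -0.007] J6 -43.3 eff6 -0.024 turned 2.1279
```

Emit:
{"api": "drive_tool", "payload": {"steps": [0, 0, 0.04, 0, 0, 0, 0.9, 0, 0, 0, 0, 0, 0, 0.9, 0, 0, 0, 0, 0, 0, 0.9]}}

```text
time_s: 26.82
tcp_pos: [0.5731, -0.1426, 0.2123]
ee_rot: [[-0.694, -0.72, 0.0], [-0.72, 0.694, -0.0], [-0.0, -0.0, -1.0]]
wrist_force: [-0.8, -0.7, 0.7]
gripper_width: 0.901
gripper_force: 0.4
```

```bash
python3 m.py
```

```text
26.8167 [ 0.5731 -0.1426  0.2123] [-0.75 -0.73  0.73] [0.047 0.    0.052] J6 -45.6 eff6 -0.06 turned 2.1679
```

Emit:
{"api": "drive_tool", "payload": {"steps": [0, 0, 0.03, 0, 0, 0, 0.9, 0, 0, 0, 0, 0, 0, 0.9, 0, 0, 0, 0, 0, 0, 0.9, 0, 0, 0, 0, 0, 0, 0.9]}}

```text
time_s: 27.15
tcp_pos: [0.5731, -0.1426, 0.2123]
ee_rot: [[-0.715, -0.699, 0.0], [-0.699, 0.715, -0.0], [-0.0, -0.0, -1.0]]
wrist_force: [0.4, 0.7, 0.5]
gripper_width: 0.899
gripper_force: 1.3
```

```bash
python3 m.py
```

```text
27.15 [ 0.5731 -0.1426  0.2123] [0.37 0.73 0.49] [ 0.154 -0.049  0.121] J6 -47.4 eff6 -0.103 turned 2.1986
```

Emit:
{"api": "drive_tool", "payload": {"steps": [0, 0, 0.03, 0, 0, 0, 0.9, 0, 0, 0, 0, 0, 0, 0.9, 0, 0, 0, 0, 0, 0, 0.9, 0, 0, 0, 0, 0, 0, 0.9]}}

```text
time_s: 27.48
tcp_pos: [0.573, -0.1426, 0.2123]
ee_rot: [[-0.736, -0.677, -0.0], [-0.677, 0.736, 0.0], [0.0, 0.0, -1.0]]
wrist_force: [0.8, 0.7, 0.7]
gripper_width: 0.896
gripper_force: 2.3
```

```bash
python3 m.py
```

```text
27.4833 [ 0.573  -0.1426  0.2123] [0.85 0.67 0.66] [ 0.167 -0.026  0.165] J6 -49.1 eff6 -0.185 turned 2.2289
```

Emit:
{"api": "drive_tool", "payload": {"steps": [0, 0, 0.04, 0, 0, 0, 0.9, 0, 0, 0, 0, 0, 0, 0.9, 0, 0, 0, 0, 0, 0, 0.9, 0, 0, 0, 0, 0, 0, 0.9]}}

```text
time_s: 27.82
tcp_pos: [0.5731, -0.1426, 0.2123]
ee_rot: [[-0.763, -0.647, 0.0], [-0.647, 0.763, -0.0], [-0.0, -0.0, -1.0]]
wrist_force: [0.1, 0.2, -0.2]
gripper_width: 0.899
gripper_force: 3.6
```

```bash
python3 m.py
```

```text
27.8167 [ 0.5731 -0.1426  0.2123] [ 0.13  0.23 -0.21] [ 0.213 -0.007  0.282] J6 -51.4 eff6 -0.298 turned 2.2687
```

Emit:
{"api": "drive_tool", "payload": {"steps": [0, 0, 0.03, 0, 0, 0, 0.9, 0, 0, 0, 0, 0, 0, 0.9, 0, 0, 0, 0, 0, 0, 0.9, 0, 0, 0, 0, 0, 0, 0.9]}}

```text
time_s: 28.15
tcp_pos: [0.5731, -0.1426, 0.2123]
ee_rot: [[-0.782, -0.624, 0.0], [-0.624, 0.782, -0.0], [-0.0, -0.0, -1.0]]
wrist_force: [0.1, 1.1, 0.1]
gripper_width: 0.902
gripper_force: 4.6
```

```bash
python3 m.py
```

```text
28.15 [ 0.5731 -0.1426  0.2123] [0.11 1.1  0.07] [ 0.232 -0.016  0.41 ] J6 -53.1 eff6 -0.387 turned 2.2988
```

Emit:
{"api": "drive_tool", "payload": {"steps": [0, 0, 0.034, 0, 0, 0, 0.9, 0, 0, 0, 0, 0, 0, 0.9, 0, 0, 0, 0, 0, 0, 0.9, 0, 0, 0, 0, 0, 0, 0.9]}}

```text
time_s: 28.48
tcp_pos: [0.573, -0.1426, 0.2123]
ee_rot: [[-0.802, -0.597, 0.0], [-0.597, 0.802, 0.0], [-0.0, -0.0, -1.0]]
wrist_force: [0.2, 1.6, -0.2]
gripper_width: 0.898
gripper_force: 5.8
```

```bash
python3 m.py
```

```text
28.4833 [ 0.573  -0.1426  0.2123] [ 0.23  1.61 -0.23] [0.308 0.048 0.518] J6 -55.1 eff6 -0.489 turned 2.3328
```

Emit:
{"api": "drive_tool", "payload": {"steps": [0, 0, -0.05, 0, 0, 0, 0.9, 0, 0, -0.08, 0, 0, 0, 0.9, 0, 0, -0.08, 0, 0, 0, 0.9, 0, 0, 0, 0, 0, 0, 0.9, 0, 0, 0, 0, 0, -0.01, 0.9, 0, 0, 0, 0, 0, -0.02, 0.9, 0, 0, 0, 0, 0, -0.03, 0.9, 0, 0, 0, 0, 0, -0.03, 0.9, 0, 0, 0, 0, 0, -0.03, 0.9, 0, 0, 0, 0, 0, 0, 0.9]}}

```text
time_s: 29.32
tcp_pos: [0.5754, -0.1438, 0.3408]
ee_rot: [[-0.663, -0.749, 0.014], [-0.749, 0.663, -0.003], [-0.007, -0.013, -1.0]]
wrist_force: [1.4, -0.9, 1.5]
gripper_width: 0.901
gripper_force: 0.0
```

```bash
python3 - <<'E'
from h import *
exec(open("m.py").read())
P=r.camera_params("wrist");w=r.capture("wrist");cv2.imwrite("pics/w10.png",w)
import pickle;pickle.dump(P,open("w10.pkl","wb"))
# rectified horizontal plane at bar-top height, world x right,y up, +-70mm, 4mm cells
c=np.array([.5735,-.143,.217])
ok=lambda z,ext,st:[print("%+.3f"%dy,"".join((lambda v,h:"#" if v<75 else "+" if v<115 and h<100 else ".")(*(lambda q:(int(w[q[1],q[0]].max()),int(w[q[1],q[0]].max())-int(w[q[1],q[0]].min())))([int(round(k)) for k in np.clip(proj("wrist",[c[0]+dx,c[1]+dy,z],P),0,[559,419])]))  for dx in np.arange(-ext,ext+1e-6,st/2))) for dy in np.arange(ext,-ext-1e-6,-st)]
ok(.217,.06,.005)
E
```

```text
29.3167 [ 0.5754 -0.1438  0.3408] [ 1.38 -0.91  1.55] [ 0.012 -0.07  -0.042] J6 -43.2 eff6 -0.012 turned 2.1259
+0.060 .............................................##++
+0.055 ................................................#
+0.050 .................................................
+0.045 .................................................
+0.040 ...............++++..............................
+0.035 ...............#++++.............................
+0.030 ................#++++............................
+0.025 ................+#++++...........................
+0.020 ................###++++..........................
+0.015 .............++#####++++.........................
+0.010 ............++++++###++++........................
+0.005 .............+......##++++.......................
+0.000 ...............++++++#+++++......................
-0.005 .........++++++++++++.##++++.....................
-0.010 .........++++++...+++++##++++....................
-0.015 .........+++++...+++++++#+++++...................
-0.020 ........++++++..+++++..++#++++...................
-0.025 .........++++++.......++++#+++++.................
-0.030 .........++++++++++++++++..++++++................
-0.035 .........++++++++++++++++...#++++................
-0.040 .........++++.......+++......#++++...............
-0.045 ........+++++++++++++++.......+..................
-0.050 ........##################.......................
-0.055 ........##################.......................
-0.060 ........##################.......................
```

Emit:
{"api": "drive_tool", "payload": {"steps": [0, 0, 0, 0.036, 0, 0, 0.9, 0, 0, 0, 0.036, 0, 0, 0.9, 0, 0, 0, 0.036, 0, 0, 0.9, 0, 0, 0, 0.036, 0, 0, 0.9, 0, 0, 0, 0.036, 0, 0, 0.9, 0, 0, 0, 0.036, 0, 0, 0.9, 0, 0, 0, 0.036, 0, 0, 0.9, 0, 0, 0, 0, 0, 0, 0.9, 0, 0, 0, 0, 0, 0, 0.9]}}

```text
time_s: 30.12
tcp_pos: [0.4048, -0.3327, 0.332]
ee_rot: [[-0.665, -0.747, -0.001], [-0.747, 0.665, 0.001], [0.0, 0.001, -1.0]]
wrist_force: [-0.4, -0.8, -0.7]
gripper_width: 0.902
gripper_force: 0.0
```

```bash
python3 - <<'E'
from h import *
exec(open("m.py").read())
a={n:r.capture(n) for n in("scene","top")}
for n in a: cv2.imwrite(f"pics/{n}F.png",a[n])
def strip(n,X,d,half=14,ch=None):
    p=proj(n,X);row=int(round(p[1]));x0=int(round(p[0]))
    print(n,np.round(X,3),p.round(1),"".join("#" if v<75 else "+" if v<115 else "." for v in a[n][row,x0-half:x0+half+1].max(1)))
for z in(.217,.20,.18,.16,.14,.12):
    strip("scene",[.5735,-.143,z],0);strip("top",[.5735,-.143,z],0)
# crank handle: wood-coloured, top & scene
t=a["top"];b=cv2.imread("pics/top0.png")
for n in a:
  d=(np.abs(cv2.GaussianBlur(a[n],(5,5),0).astype(int)-cv2.GaussianBlur(cv2.imread(f"pics/{n}0.png"),(5,5),0)).sum(2)>70).astype(np.uint8)
  for c in cv2.findContours(d,0,2)[0]:
    if cv2.contourArea(c)>25:print(n,"changed",cv2.boundingRect(c),cv2.contourArea(c))
for y in(-.085,-.06,-.035):
  p=proj("top",[.5735,y,.115]);print("top handle pred",p.round(1),[t[int(round(p[1]))+k,int(round(p[0]))].tolist() for k in range(-7,8)])
E
```

```text
30.1167 [ 0.4048 -0.3327  0.332 ] [-0.44 -0.82 -0.66] [ 0.011 -0.061  0.03 ] J6 -20.0 eff6 0.036 turned 2.129
scene [ 0.574 -0.143  0.217] [226.7 204.2] ...........+++++#########++..
top [ 0.574 -0.143  0.217] [331. 169.] .........++++++++++###+++....
scene [ 0.574 -0.143  0.2  ] [227.5 209.8] +++############+++...........
top [ 0.574 -0.143  0.2  ] [329.9 170.8] ++++++###++++++####++########
scene [ 0.574 -0.143  0.18 ] [228.4 216.2] ####++++++++#####++..........
top [ 0.574 -0.143  0.18 ] [328.6 173. ] +++##+++++++####+++..########
scene [ 0.574 -0.143  0.16 ] [229.3 222.3] ...........+#####+...........
top [ 0.574 -0.143  0.16 ] [327.4 175. ] ++#++++++++########++++######
scene [ 0.574 -0.143  0.14 ] [230.1 228.3] ..........++#####++..........
top [ 0.574 -0.143  0.14 ] [326.3 176.9] +++++++######################
scene [ 0.574 -0.143  0.12 ] [230.9 234. ] ...++++++++###########+++++..
top [ 0.574 -0.143  0.12 ] [325.1 178.8] #+++###+..+#######+##########
scene changed (250, 268, 34, 19) 260.5
scene changed (257, 262, 8, 6) 27.0
scene changed (262, 256, 25, 7) 64.5
scene changed (4
[... 1907 characters left out ...]
], [80, 84, 88], [54, 81, 110], [79, 138, 188], [92, 156, 211], [89, 158, 209], [82, 142, 191], [61, 99, 139], [33, 49, 64], [33, 39, 52], [39, 43, 57], [51, 53, 62]]
top handle pred [291.2 179.2] [[67, 120, 175], [63, 118, 170], [65, 118, 172], [68, 120, 174], [64, 117, 173], [66, 119, 169], [82, 138, 187], [93, 156, 207], [94, 156, 208], [82, 141, 191], [59, 102, 146], [39, 70, 101], [45, 82, 123], [42, 67, 101], [33, 60, 91]]
top handle pred [281.1 179.2] [[61, 116, 175], [63, 117, 174], [67, 117, 174], [64, 118, 175], [61, 119, 174], [64, 124, 175], [83, 147, 197], [93, 161, 213], [94, 157, 207], [77, 131, 179], [55, 95, 132], [38, 70, 104], [49, 91, 137], [57, 108, 164], [60, 107, 157]]
```

```bash
python3 -c "
from station import r
print(r.finish_job())"
```

```text
the job is handed in; nothing more can be done
None
```

I handed the job in at about 30 s: the crank stands upright to within about 2°, the large key is fully home and standing in the setscrew, and the screw was tightened clockwise to about 0.49 N m. The other things on the bench looked unmoved in the final pictures, and no verdict came back at hand-in.

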